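Unload the outlet-box clamping fixture

TASK

The tapped outlet boxes in the clamping fixture are finished. First put the spirit level that is in the way of the clamp handles, and the multimeter left in the tub, into the tool tray, both lying on its floor; then flip all three toggle clamps fully open (an empty one too) and put every steel box into the blue tub, all on the tub's floor and none standing on end or on top of another. Leave the clamps open for the next batch and do not disturb the other things on the bench.

Things in the scene. Friction and masses are not known exactly. Their poses are not given: they have to be found in the camera images.
- fixture: clamping fixture, fixed: plywood base 18 mm thick, spanning x -175 to +135, y -160 to +160 mm about the origin (at table height); x points away from the robot. Nests 1, 2, 3 at y -115, 0, +115 mm; on the robot's side of each a toggle clamp: steel base x -79 to 0 mm, handle with red sleeve standing up, arm reaching to +x over the nest with a rubber-tipped spindle
- clamp1 (a joint): handle of toggle clamp 1 (fixture y -115 mm). 0: closed, handle leaning 0.35 rad from upright towards +x, arm holding the box down; grows as it swings towards fixture -x about a pivot along y at fixture x -62, z 44 mm; stop at 2.0 (open, about level, arm up and clear). Over-centre at 0.14: before it springs back to 0, past it springs to the stop unless blocked. About 4 N at the sleeve starts it
- clamp1_grip (a point): centre of the sleeve of clamp 1's handle, 95 mm from the handle's pivot; sleeve round, 18 mm thick, running 46 to 131 mm from the pivot; at joint 0 it is 30 mm to the -x side of the fixture origin and 133 mm high
- nest1 (a point): centre of nest 1 on the top face of the base (height 18 mm, fixture x +65 mm). Aluminium stops 10 mm high hold the box's two ends and its four corners, with 2 mm of play; the middle 80 mm of the box's long sides are free for fingers. Neighbouring boxes stand 61 mm apart
- box1_mid (a point): centre of a steel outlet box, 102 mm (its x) by 54 mm (its y) by 38 mm high (its z), 0.18 kg, open side down, at the start in nest 1 under the arm, its x along fixture x. One of the three may be absent; its clamp is then closed on an empty nest
- clamp2 (a joint): handle of toggle clamp 2 (fixture y +0 mm). 0: closed, handle leaning 0.35 rad from upright towards +x, arm holding the box down; grows as it swings towards fixture -x about a pivot along y at fixture x -62, z 44 mm; stop at 2.0 (open, about level, arm up and clear). Over-centre at 0.14: before it springs back to 0, past it springs to the stop unless blocked. About 4 N at the sleeve starts it
- clamp2_grip (a point): centre of the sleeve of clamp 2's handle, 95 mm from the handle's pivot; sleeve round, 18 mm thick, running 46 to 131 mm from the pivot; at joint 0 it is 30 mm to the -x side of the fixture origin and 133 mm high
- nest2 (a point): centre of nest 2 on the top face of the base (height 18 mm, fixture x +65 mm). Aluminium stops 10 mm high hold the box's two ends and its four corners, with 2 mm of play; the middle 80 mm of the box's long sides are free for fingers. Neighbouring boxes stand 61 mm apart
- box2_mid (a point): centre of a steel outlet box, 102 mm (its x) by 54 mm (its y) by 38 mm high (its z), 0.18 kg, open side down, at the start in nest 2 under the arm, its x along fixture x. One of the three may be absent; its clamp is then closed on an empty nest
- clamp3 (a joint): handle of toggle clamp 3 (fixture y +115 mm). 0: closed, handle leaning 0.35 rad from upright towards +x, arm holding the box down; grows as it swings towards fixture -x about a pivot along y at fixture x -62, z 44 mm; stop at 2.0 (open, about level, arm up and clear). Over-centre at 0.14: before it springs back to 0, past it springs to the stop unless blocked. About 4 N at the sleeve starts it
- clamp3_grip (a point): centre of the sleeve of clamp 3's handle, 95 mm from the handle's pivot; sleeve round, 18 mm thick, running 46 to 131 mm from the pivot; at joint 0 it is 30 mm to the -x side of the fixture origin and 133 mm high
- nest3 (a point): centre of nest 3 on the top face of the base (height 18 mm, fixture x +65 mm). Aluminium stops 10 mm high hold the box's two ends and its four corners, with 2 mm of play; the middle 80 mm of the box's long sides are free for fingers. Neighbouring boxes stand 61 mm apart
- box3_mid (a point): centre of a steel outlet box, 102 mm (its x) by 54 mm (its y) by 38 mm high (its z), 0.18 kg, open side down, at the start in nest 3 under the arm, its x along fixture x. One of the three may be absent; its clamp is then closed on an empty nest
- level_mid (a point): centre of an aluminium spirit level, 180 mm (its x) by 24 mm (its y) by 40 mm high (its z), 0.22 kg; at the start it stands on the robot's side of the fixture base (top face 18 mm high), about 135 mm to the -x side of the fixture origin, roughly along fixture y, where the clamp handles have to come down
- meter_mid (a point): centre of a hand-held multimeter, grey with a dark face, 140 mm (its x) by 60 mm (its y) by 36 mm high (its z), 0.25 kg; at the start it lies in the tub
- tub: open blue plastic tub for the finished boxes, fixed; outside 308 mm (x) by 168 mm (y) by 60 mm high, walls and floor 4 mm thick; origin at the centre of its underside. It may be on the robot's left or right
- tool_tray: open shallow black tool tray, fixed; outside 308 mm (x) by 198 mm (y) by 25 mm high, walls and floor 4 mm thick; origin at the centre of its underside. On the other side from the tub. A roll of tape 60 mm across and 19 mm high lies in it near its +x end (about x +115 mm)
- bottle: bystander: brown drinking bottle with a black cap, 72 mm across, 200 mm high, beyond the fixture; origin under its centre
- spool: bystander: reel of copper wire, 80 mm across, 55 mm high, beyond one end of the fixture; origin under its centre
- pliers: bystander: pliers with yellow handles, 165 mm long, 14 mm high, on the table near the robot; origin near the joint, on the table
- screwdriver: bystander: screwdriver, 190 mm long, lying beyond the fixture
- glasses: bystander: safety glasses, 145 mm wide, 45 mm high, on the table near the robot; origin under the lenses' middle
Things that resemble listed ones, but are neither listed nor needed, are in the scene too. Of the things shaped like the part that bears level_mid, the aluminium one is meant.

How it is judged:
By the outcome, as a careful person would: the job done as asked, in the order asked, and still so for the second after the job is handed in, with the robot touching nothing.
Of box1, box2, box3 only 2 to 3 are there at a start; the rules pass over those that are not, and their reading is None.
At some moment in a run one of level may be knocked a few centimetres aside while the robot is not near it.
Once in a run the grip may slacken for a moment while it holds something.
It also fails if it takes over 208 s, if anything falls off the work surface, if the arm or the gripper's body presses on something with over 40 N, if the wrist force passes 120 N, or if a joint passes its speed limit or range.

ROBOT

A 7-joint arm with a two-finger parallel gripper is mounted at the origin on the work surface. World frame = base frame: x ahead of the robot, y to its left, z up, the work surface at z = 0. Lengths are in m, angles in rad, forces in N, time in s.
With the tool pointing down it reaches from about 0.4 to 0.875 m from the base axis. Payload 19.3 kg.
Tool frame: the origin (TCP) lies at the very end of the fingers, on their centre line; the grasp point (between the pads) lies 19 mm behind it; z points along the fingers, y is the direction in which the jaws open and shut (so a half turn about z gives the same grasp; the last joint's range is limited). The gripper opens to 85 mm and grips with 20 to 120 N. Pads are 22 mm wide; open, the fingers measure 114 mm over their backs; the gripper's body (76 mm by 85 mm) begins 54 mm behind the grasp point. The pads swing forward as they close: fully open they stand 13 mm farther back than shut.
Start: joints at [-1.403, 0.521, -0.036, 1.599, 0.021, 1.021, -0.113], TCP at [0.147, 0.607, 0.231] pointing down, gripper open.
Joint ranges: [-2.91, 2.91], [-0.3, 2.13], [-1.5, 1.42], [0.17, 2.43], [-1.26, 4.41], [0.16, 1.93], [-2.52, 2.52]. Speed limits (rad/s): [1.89, 1.89, 2.39, 2.39, 3.01, 3.01, 3.01].

INTERFACE

Orientations are given as [roll, pitch, yaw] about the fixed x, y, z axes, in that order (R = Rz(yaw) Ry(pitch) Rx(roll)).
In Python, from workcell import bot, vision, job_done gives the robot as it stands.
- The arm moves only by the tool arm_command, never from a script. Its arguments are lists of equal length, an entry for each row: "gripper": the finger opening in cm, from 0 to 8.54; "slide": the shift along the tool's x, y, z in cm, a list of three; "turn": the turn, a rotation vector about the tool's x, y, z in degrees, a list of three. A call has 1 to 5 rows; each row is the pose to reach, as a shift and turn from the pose commanded when the call began, along the tool's axes at that moment; what a row does not reach only later rows make up. A row lasts 1/8 s, in which the tool goes at most 62.5 mm and 10.7 degrees, less where a joint would pass 70% of its speed; a pose out of reach is approached as far as the arm can. A call with a gripper value outside its range is refused whole. The fingers move at their own pace and stop on an object; "force" is the grip in N (left out, the last holds). Time passes only in rows, so rows that repeat a pose let the fingers close. It gives the time, the measured TCP pose, the force and the opening at its end, in the units of the state.
- bot.observe(): the state, without advancing time (a new reading comes with each control period).
- vision.grab_frame(name): name is "scene" or "side" or "wrist"; returns the picture (420x560x3 uint8, blue, green, red); there is no depth.
- vision.camera_model(name): a dict with "mtx" (3x3 intrinsics, pixels), "T" (4x4, takes a point from camera to world coordinates). Camera axes: x right, y down, z forward; pixel columns grow to the right and rows downward; lengths in m; the calibration is good to about 2 mm. A picture is of the moment at which its call begins: read the wrist's pose just before it. camera_model takes no time and is no camera call; for the wrist camera it gives the pose at the moment of the call.
- job_done(): hands the job in, once; it reports no verdict.
The state is a dict: "clock": time; "qpos": joint angles; "qd": joint speeds; "joint_efforts": joint torques, N m; "position": TCP position; "tool_rot": TCP orientation; "force": force on the tool from outside, world axes, zero at the start; "moment": the same for the moment, N m; "grip_width": finger opening in m.
Only numpy, scipy, OpenCV 4.12 (cv2) and the standard library are available. Lean on these libraries where they do the work, as an engineer would, in place of code of your own. Each camera call takes 0.05 s, during which the arm holds its last target. There are 200 camera calls.

## Working session

There is one attempt and no reset: what is moved stays moved. The work goes in short steps, Python scripts to look and compute and a tool call to move; the robot and the scene stay as the last step left them, time stands still between calls to the robot, and variables do not carry over. Pictures are saved under pics/ and viewed, about 12 in all and at most 16, crops included, and the job is handed in when it is done.

Besides the shell and the picture viewer there is one more tool, called after "Request:" as name(argument=value, ...), one argument or row to a line, values as JSON. arm_command: Moves the arm, as the interface text tells. Its arguments: {"type":"object","properties":{"gripper":{"type":"array","items":{"type":"number"}},"slide":{"type":"array","items":{"type":"array","items":{"type":"number"}}},"turn":{"type":"array","items":{"type":"array","items":{"type":"number"}}},"force":{"type":"number"}},"required":["gripper","slide","turn"]}

```bash
mkdir -p pics; ls
python3 - <<'E'
from workcell import bot, vision
import cv2,numpy as np
s=bot.observe();print(s)
for n in("scene","side"):
    cv2.imwrite(f"pics/{n}0.png",vision.grab_frame(n));m=vision.camera_model(n);print(n,np.round(m["mtx"],1).tolist(),np.round(m["T"],3).tolist())
E
```

```text
pics
{'clock': 0.0, 'qpos': array([-1.40316381,  0.52200639, -0.03631118,  1.60003783,  0.02117883,
        1.02110439, -0.11280525]), 'qd': array([-0.00073698, -0.00084408,  0.00028036,  0.0005193 , -0.00035268,
       -0.00070015,  0.00096865]), 'joint_efforts': array([-4.46201338e-04, -9.27108765e+01,  1.97976843e+00, -3.69923508e+01,
        1.79027970e-02,  8.24169052e-03,  5.59962427e-05]), 'position': array([0.14720492, 0.60704875, 0.23071998]), 'tool_rot': array([-3.14042335e+00,  7.51458103e-05,  2.90372038e+00]), 'force': array([ 0.2556387 ,  0.0802326 , -0.04836462]), 'moment': array([0.00741351, 0.00097857, 0.03909195]), 'grip_width': 0.08535013803462504}
scene [[483.5, 0.0, 281.2], [0.0, 483.5, 212.0], [0.0, 0.0, 1.0]] [[0.563, 0.492, -0.664, 1.463], [0.826, -0.352, 0.44, -0.642], [-0.017, -0.796, -0.605, 1.003], [0.0, 0.0, 0.0, 1.0]]
side [[419.4, 0.0, 281.4], [0.0, 419.4, 211.1], [0.0, 0.0, 1.0]] [[0.979, -0.091, 0.182, 0.327], [-0.203, -0.527, 0.825, -0.82], [0.021, -0.845, -0.534, 0.655], [0.0, 0.0, 0.0, 1.0]]
```

View pics/scene0.png

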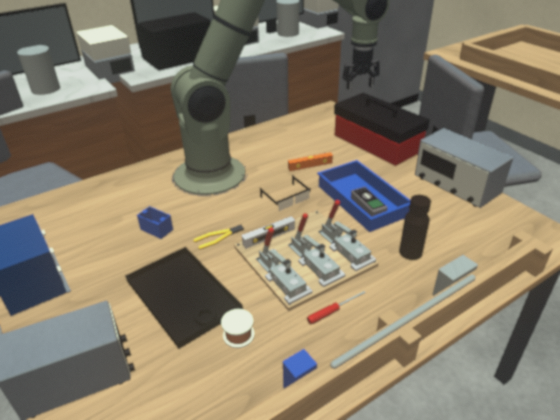

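View pics/side0.png

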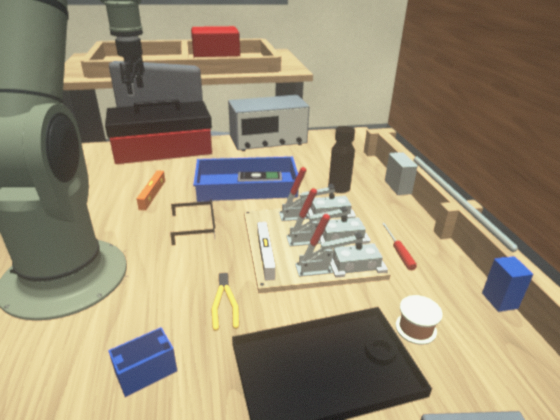

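```bash
cat > h.py <<'E'
from workcell import bot, vision, job_done
import cv2,numpy as np
from scipy.spatial.transform import Rotation as R
def cam(n):
    m=vision.camera_model(n);return np.array(m["mtx"]),np.array(m["T"])
def ray(c,px,z):
    K,T=c;d=T[:3,:3]@np.linalg.solve(K,[px[0],px[1],1.]);o=T[:3,3]
    return o+d*(z-o[2])/d[2]
def proj(c,P):
    K,T=c;p=T[:3,:3].T@(np.asarray(P,float)-T[:3,3]);p=K@p;return p[:2]/p[2]
def pose(): 
    s=bot.observe();return np.array(s["position"]),R.from_euler("xyz",s["tool_rot"])
def go(P,yaw):
    "shift (cm, tool axes) and turn (deg) to reach pointing-down pose"
    p,r=pose();t=R.from_euler("xyz",[np.pi,0,yaw])
    return np.round(r.inv().apply(np.array(P)-p)*100,2),np.round((r.inv()*t).as_rotvec(degrees=True),1)
def tri(c1,p1,c2,p2):
    A=[];b=[]
    for (K,T),p in((c1,p1),(c2,p2)):
        d=T[:3,:3]@np.linalg.solve(K,[p[0],p[1],1.]);d/=np.linalg.norm(d);M=np.eye(3)-np.outer(d,d);A.append(M);b.append(M@T[:3,3])
    return np.linalg.lstsq(np.vstack(A),np.hstack(b),rcond=None)[0]
E
python3 - <<'E'
from h import *
for n in("scene","side"):
    im=cv2.imread(f"pics/{n}0.png");c=cam(n)
    hsv=cv2.cvtColor(im,cv2.COLOR_BGR2HSV)
    blue=cv2.inRange(hsv,(105,120,40),(130,255,255)); dark=cv2.inRange(hsv,(0,0,0),(180,255,60))
    for nm,m,z in(("blue",blue,.06),("dark",dark,.025)):
        cs,_=cv2.findContours(cv2.morphologyEx(m,cv2.MORPH_CLOSE,np.ones((5,5))),0,2)
        for k in cs:
            if cv2.contourArea(k)<1500: continue
            q=cv2.approxPolyDP(cv2.convexHull(k),4,True)[:,0]
            print(n,nm,cv2.contourArea(k),[(tuple(map(int,p)),np.round(ray(c,p,z)[:2],3).tolist()) for p in q])
c=cam("side")
for p in[(247,213),(263,289),(383,278),(352,205)]: print("fix side",np.round(ray(c,p,.018),3))
c=cam("scene")
for p in[(237,241),(290,303),(377,263)]: print("fix scene",np.round(ray(c,p,.018),3))
a=cv2.imread("pics/scene0.png")[190:310,225:385];b=cv2.imread("pics/side0.png")[155:295,235:395]
cv2.imwrite("pics/z.png",np.hstack([cv2.resize(a,(400,400*120//160*1),interpolation=2),cv2.resize(b,(343,300),interpolation=2)]))
E
```

```text
scene blue 1727.5 [((31, 216), [-0.027, -0.627]), ((47, 251), [0.182, -0.625]), ((0, 273), [0.201, -0.757]), ((0, 226), [-0.03, -0.719])]
scene blue 3022.5 [((319, 173), [0.314, 0.286]), ((357, 162), [0.337, 0.447]), ((409, 204), [0.635, 0.41]), ((402, 216), [0.667, 0.344]), ((370, 228), [0.653, 0.221])]
scene dark 1616.0 [((559, 272), [1.08, 0.553]), ((503, 382), [1.208, 0.12]), ((496, 374), [1.186, 0.125]), ((531, 291), [1.078, 0.423])]
scene dark 5445.5 [((185, 249), [0.372, -0.274]), ((238, 305), [0.661, -0.256]), ((178, 345), [0.689, -0.443]), ((129, 276), [0.385, -0.457])]
scene dark 2675.0 [((438, 128), [0.288, 0.953]), ((398, 142), [0.275, 0.727]), ((336, 113), [-0.083, 0.694]), ((335, 107), [-0.135, 0.731]), ((361, 93), [-0.183, 0.935]), ((417, 93), [-0.02, 1.154])]
scene dark 2916.0 [((131, 0), [-2.661, 0.679]), ((209, 19), [-1.788, 0.932]), ((193, 61), [-1.089, 0.465]), ((158, 68), [-1.107, 0.259]), ((146, 59), [-1.285, 0.26])]
side dark 9608.5 [((428, 390), [0.672, -0.444]), ((426, 395), [0.664, -0.452]), ((348, 419), [0.522, -0.467]), ((251, 419), [0.371, -0.438]), ((243, 386), [0.366, -0.378]), ((277, 355), [0.435, -0.326]), ((303, 346), [0.487, -0.315]), ((381, 341), [0.635, -0.331]), ((412, 364), [0.67, -0.39])]
fix side [0.447 0.17  0.018]
fix side [ 0.44  -0.143  0.018]
fix side [ 0.716 -0.156  0.018]
fix side [0.755 0.161 0.018]
fix scene [ 0.424 -0.122  0.018]
fix scene [ 0.73  -0.134  0.018]
fix scene [0.75  0.165 0.018]
```

View pics/z.png

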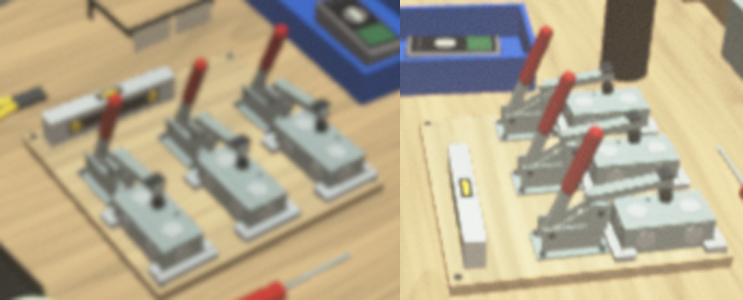

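Request:
arm_command(
  gripper=[8.5,8.5,8.5,8.5,8.5],
  slide=[
    [-3.5,-3.3,-4],
    [-7,-6.6,-4],
    [-10.6,-9.9,-4],
    [-14.2,-13.2,-4],
    [-17.7,-16.5,-4],
  ],
  turn=[
    [0,0,0],
    [0,0,0],
    [0,0,0],
    [0,0,0],
    [0,0,0],
  ],
)

```text
clock: 0.72
position: [0.2811, 0.4038, 0.2712]
tool_rot: [-3.141, 0.0, 2.904]
force: [0.6, 0.7, -0.3]
grip_width: 0.085
```

Request:
arm_command(
  gripper=[8.5,8.5,8.5,8.5,8.5],
  slide=[
    [-3.5,-3.3,-4],
    [-7,-6.6,-4],
    [-10.6,-9.9,-4],
    [-14.2,-13.2,-4],
    [-17.7,-16.5,-4],
  ],
  turn=[
    [0,0,0],
    [0,0,0],
    [0,0,0],
    [0,0,0],
    [0,0,0],
  ],
)

```text
clock: 1.35
position: [0.4141, 0.2018, 0.3113]
tool_rot: [-3.142, -0.0, 2.904]
force: [0.9, 1.2, -0.1]
grip_width: 0.085
```

Request:
arm_command(
  gripper=[8.5,8.5,8.5,8.5,8.5],
  slide=[
    [-3.5,-3.3,-4],
    [-7,-6.6,-4],
    [-10.6,-9.9,-4],
    [-14.2,-13.2,-4],
    [-17.7,-16.5,-4],
  ],
  turn=[
    [0,0,-3],
    [0,0,-6],
    [0,0,-9],
    [0,0,-12],
    [0,0,-13.6],
  ],
)

```text
clock: 1.98
position: [0.5473, -0.0001, 0.3511]
tool_rot: [-3.142, -0.0, -3.14]
force: [0.2, -0.1, 0.5]
grip_width: 0.085
```

Run:
```python
from h import *
s=bot.observe();print(np.round(s["qpos"],2))
cv2.imwrite("pics/w1.png",vision.grab_frame("wrist"));c=cam("wrist");np.savez("pics/w1.npz",K=c[0],T=c[1])
print(np.round(c[0],1).tolist(),np.round(c[1],3).tolist())
for p in[(0,0),(560,0),(560,420),(0,420)]:print(np.round(ray(c,p,.018),2))
```

```text
[-0.36  0.3   0.33  1.66 -0.1   1.2   1.56]
[[299.9, 0.0, 285.5], [0.0, 299.9, 213.0], [0.0, 0.0, 1.0]] [[0.002, 0.952, 0.306, 0.471], [1.0, -0.001, -0.004, -0.005], [-0.003, 0.306, -0.952, 0.493], [0.0, 0.0, 0.0, 1.0]]
[ 0.32 -0.39  0.02]
[0.32 0.36 0.02]
[1.09 0.58 0.02]
[ 1.09 -0.62  0.02]
```

View pics/w1.png

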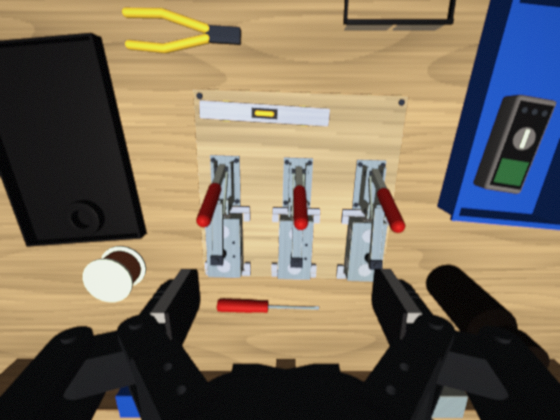

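Run:
```python
from h import *
im=cv2.imread("pics/w1.png");f=np.load("pics/w1.npz");c=(f["K"],f["T"]);hsv=cv2.cvtColor(im,cv2.COLOR_BGR2HSV)
def show(nm,m,z,roi,mn=300):
    k=np.zeros_like(m);x0,y0,x1,y1=roi;k[y0:y1,x0:x1]=m[y0:y1,x0:x1]
    cs,_=cv2.findContours(cv2.morphologyEx(k,cv2.MORPH_CLOSE,np.ones((5,5))),0,2)
    for q in cs:
        if cv2.contourArea(q)<mn: continue
        P=np.array([ray(c,p,z)[:2] for p in q[:,0]],np.float32)*1000
        r=cv2.minAreaRect(P);print(nm,np.round(r[0]),np.round(r[1]),round(r[2],1),"px",np.round(cv2.minAreaRect(q)[0]),np.round(cv2.boxPoints(r)).tolist())
show("level",cv2.inRange(hsv,(0,0,130),(180,60,255)),.058,(190,90,340,135))
wood=cv2.inRange(hsv,(8,50,100),(25,255,255))
b,g,r=[im[:,:,i].astype(int) for i in range(3)]
print("lvl px",im[112,220],"wood",im[180,400 if 0 else 345],im[180,180])
show("meter",cv2.inRange(hsv,(0,0,0),(180,110,150)),.04,(470,80,560,205))
show("green",cv2.inRange(hsv,(45,80,40),(80,255,255)),.04,(470,80,560,205),80)
show("red",cv2.inRange(hsv,(0,130,80),(8,255,255))|cv2.inRange(hsv,(172,130,80),(180,255,255)),.133,(190,150,410,235),80)
show("tray",cv2.inRange(hsv,(0,0,0),(180,255,60)),.025,(0,20,160,260),3000)
for nm,p,z in[("fixNW",(196,91),.018),("fixNE",(408,94),.018),("fixSE",(396,281),.018),("tubSW",(440,208),.06),("tubNW",(491,0),.06),("tubfl",(455,210),.06),("glassL",(346,22),0),("glR",(452,22),0),("tray NE",(99,36),.025),("tray SE",(145,236),.025),("traySW",(27,245),.025),("box1SW",(206,278),.056),("b1SE",(243,278),.056),("b3SW",(346,281),.056),("b3SE",(381,280),.056)]:
    print(nm,np.round(ray(c,p,z)[:2]*1000))
cv2.imwrite("pics/z2.png",cv2.resize(im[80:290,180:420],None,fx=3.3,fy=2.8,interpolation=2))
```

```text
level [466. -36.] [180.  25.] 86.2 px [264. 113.] [[448.0, -125.0], [473.0, -126.0], [485.0, 53.0], [459.0, 55.0]]
lvl px [233 224 217] wood [138 182 205] [129 182 215]
meter [512. 328.] [ 76. 137.] 81.0 px [514. 142.] [[438.0, 302.0], [574.0, 280.0], [585.0, 355.0], [450.0, 377.0]]
green [551. 335.] [45. 39.] 80.8 px [511. 172.] [[528.0, 316.0], [567.0, 309.0], [574.0, 353.0], [536.0, 360.0]]
red [583. 127.] [65. 18.] 24.8 px [391. 210.] [[550.0, 121.0], [558.0, 105.0], [616.0, 132.0], [609.0, 148.0]]
red [579.  12.] [58. 17.] 0.4 px [300. 207.] [[550.0, 20.0], [551.0, 4.0], [608.0, 4.0], [608.0, 21.0]]
red [ 576. -104.] [17. 61.] 67.7 px [208. 204.] [[544.0, -100.0], [601.0, -123.0], [608.0, -107.0], [551.0, -84.0]]
tray [ 519. -357.] [305. 211.] 4.1 px [ 58. 142.] [[360.0, -263.0], [375.0, -474.0], [679.0, -452.0], [664.0, -241.0]]
fixNW [ 435. -139.]
fixNE [439. 174.]
fixSE [752. 191.]
tubSW [602. 226.]
tubNW [334. 247.]
tubfl [605. 249.]
glassL [342.  80.]
glR [342. 232.]
tray NE [ 364. -264.]
tray SE [ 662. -244.]
traySW [ 678. -448.]
box1SW [ 724. -138.]
b1SE [724. -77.]
b3SW [729.  93.]
b3SE [727. 150.]
```

View pics/z2.png

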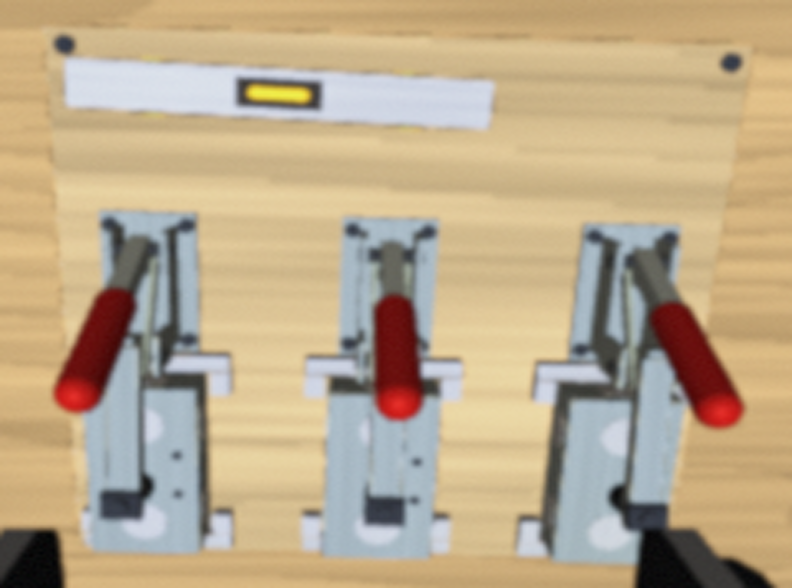

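Request:
arm_command(
  gripper=[6,6,6,6,6],
  slide=[
    [1.6,-0.7,2],
    [3.2,-1.5,4],
    [5,-2.2,6],
    [6.6,-2.9,8],
    [8.1,-3.6,10],
  ],
  turn=[
    [0,0,10],
    [0,0,20],
    [0,0,30],
    [0,0,40],
    [0,0,50],
  ],
)

```text
clock: 2.65
position: [0.4649, -0.0349, 0.2506]
tool_rot: [-3.141, -0.0, 2.263]
force: [-0.7, 1.0, 0.4]
grip_width: 0.0599
```

Request:
arm_command(
  gripper=[6,6,6,6,6],
  slide=[
    [0,0,0],
    [0,0,0],
    [0,0,0],
    [0,0,0],
    [0,0,0],
  ],
  turn=[
    [0,0,10],
    [0,0,20],
    [0,0,30],
    [0,0,40],
    [0,0,43.8],
  ],
)

```text
clock: 3.28
position: [0.4655, -0.0346, 0.2512]
tool_rot: [-3.141, 0.0, 1.5]
force: [0.2, -0.8, -0.3]
grip_width: 0.0597
```

```bash
cat >> h.py <<'E'
def rects(c,m,z,mn=300):
    out=[]
    cs,_=cv2.findContours(cv2.morphologyEx(m,cv2.MORPH_CLOSE,np.ones((5,5))),0,2)
    for q in cs:
        if cv2.contourArea(q)<mn: continue
        P=np.array([ray(c,p,z)[:2] for p in q[:,0]],np.float32)*1000
        r=cv2.minAreaRect(P);b=cv2.boxPoints(r);e=[b[1]-b[0],b[2]-b[1]];e=max(e,key=np.linalg.norm)
        out.append((np.round(r[0]),np.round(sorted(r[1])),round(float(np.degrees(np.arctan2(e[1],e[0])))%180,1),np.round(cv2.minAreaRect(q)[0])))
    return out
E
python3 - <<'E'
from h import *
print(pose()[0],np.round(bot.observe()["tool_rot"],3))
c=cam("wrist");im=vision.grab_frame("wrist");cv2.imwrite("pics/w2.png",im)
hsv=cv2.cvtColor(im,cv2.COLOR_BGR2HSV)
for r in rects(c,cv2.inRange(hsv,(0,0,130),(180,60,255)),.058,600):print(r)
print(proj(c,[.466,-.036,.058]))
E
```

```text
[ 0.46549726 -0.03459084  0.25115538] [-3.141  0.     1.5  ]
(array([619., -87.]), array([ 75., 199.]), 178.3, array([419., 222.]))
(array([152., -29.]), array([ 37., 170.]), 69.7, array([ 16., 192.]))
(array([464., -29.]), array([ 25., 179.]), 86.5, array([284., 178.]))
(array([622.,  19.]), array([ 73., 199.]), 178.2, array([430., 129.]))
(array([625., 113.]), array([ 52., 200.]), 176.0, array([440.,  30.]))
[286.16719393 189.41229344]
```

Request:
arm_command(
  gripper=[6,6,6,6,6],
  slide=[
    [0,0,5],
    [0,0,10],
    [0,0,15],
    [0,0,19.5],
    [0,0,22.2],
  ],
  turn=[
    [0,0,0],
    [0,0,0],
    [0,0,0],
    [0,0,0],
    [0,0,0],
  ],
)

```text
clock: 3.95
position: [0.4647, -0.0347, 0.0272]
tool_rot: [-3.139, 0.0, 1.505]
force: [0.6, -0.4, 0.2]
grip_width: 0.0601
```

Request:
arm_command(
  gripper=[1.5,1.5,1.5,1.5,1.5],
  slide=[
    [0,0,0],
    [0,0,0],
    [0,0,0],
    [0,0,0],
    [0,0,0],
  ],
  turn=[
    [0,0,0],
    [0,0,0],
    [0,0,0],
    [0,0,0],
    [0,0,0],
  ],
  force=80,
)

```text
clock: 4.58
position: [0.4663, -0.0345, 0.0304]
tool_rot: [3.14, -0.0, 1.504]
force: [-1.8, 0.0, 11.0]
grip_width: 0.0227
```

Request:
arm_command(
  gripper=[1.5,1.5,1.5,1.5,1.5],
  slide=[
    [0,0,-1],
    [0,0,-4],
    [0,0,-8],
    [0,0,-12],
    [0,0,-15],
  ],
  turn=[
    [0,0,0],
    [0,0,0],
    [0,0,0],
    [0,0,0],
    [0,0,0],
  ],
)

```text
clock: 5.2
position: [0.4656, -0.0347, 0.1816]
tool_rot: [3.14, -0.001, 1.504]
force: [0.8, 0.3, -2.0]
grip_width: 0.023
```

Request:
arm_command(
  gripper=[1.5,1.5,1.5,1.5,1.5],
  slide=[
    [-4.5,0.4,-2],
    [-10,0.8,-4],
    [-15.5,1.3,-5],
    [-21,1.8,-5],
    [-26.1,2.2,-5],
  ],
  turn=[
    [0,0,10],
    [0,0,20],
    [0,0,30],
    [0,0,40],
    [0,0,50],
  ],
)

```text
clock: 5.82
position: [0.47, -0.2981, 0.2304]
tool_rot: [3.141, -0.001, 0.626]
force: [-0.1, 0.5, -2.1]
grip_width: 0.0226
```

Request:
arm_command(
  gripper=[1.5,1.5,1.5,1.5],
  slide=[
    [0,0,0],
    [0,0,0],
    [0,0,0],
    [0,0,0],
  ],
  turn=[
    [0,0,10],
    [0,0,20],
    [0,0,30],
    [0,0,32.4],
  ],
)

```text
clock: 6.32
position: [0.4701, -0.2962, 0.2299]
tool_rot: [-3.142, -0.0, 0.065]
force: [-0.6, -0.5, -1.8]
grip_width: 0.0229
```

Run:
```python
from h import *
s=bot.observe();print(pose()[0],np.degrees(s["tool_rot"]),s["grip_width"])
c=cam("wrist");im=vision.grab_frame("wrist");cv2.imwrite("pics/w3.png",im);np.savez("pics/w3.npz",K=c[0],T=c[1])
hsv=cv2.cvtColor(im,cv2.COLOR_BGR2HSV)
for r in rects(c,cv2.inRange(hsv,(0,0,0),(180,255,60)),.025,3000):print(r)
```

```text
[ 0.47013803 -0.29621554  0.22985077] [-1.79997945e+02 -2.92044909e-03  3.72414584e+00] 0.022851498809296142
(array([ 378., -301.]), array([560., 860.]), 93.7, array([284., 209.]))
```

View pics/w3.png

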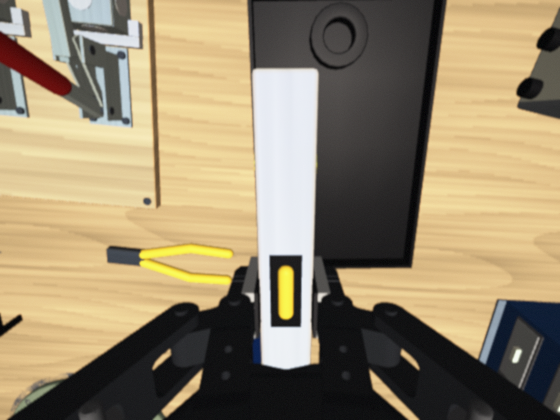

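Run:
```python
from h import *
f=np.load("pics/w3.npz");c=(f["K"],f["T"])
for p,z in[((412,268),.025),((442,10),.025),((249,5),.025),((251,60),.025),((339,34),.023),((286,70),.2),((260,70),.2),((285,366),.2)]:print(p,np.round(ray(c,p,z)*1000))
print(proj(c,[.47,-.297,.0]), np.round(c[1],3).tolist())
```

```text
(412, 268) [ 373. -467.   25.]
(442, 10) [ 659. -441.   25.]
(249, 5) [ 651. -248.   25.]
(251, 60) [ 602. -252.   25.]
(339, 34) [ 632. -341.   23.]
(286, 70) [ 572. -290.  200.]
(260, 70) [ 571. -277.  200.]
(285, 366) [ 377. -302.  200.]
[285.80795056 181.77865253] [[0.066, -0.949, -0.307, 0.549], [-0.998, -0.062, -0.02, -0.291], [0.0, 0.308, -0.951, 0.372], [0.0, 0.0, 0.0, 1.0]]
```

Request:
arm_command(
  gripper=[1.5,1.5,1.5,1.5,1.5],
  slide=[
    [0,1.3,5],
    [0,1.3,10],
    [0,1.3,15],
    [0,1.3,19],
    [0,1.3,21],
  ],
  turn=[
    [0,0,-0.8],
    [0,0,-0.8],
    [0,0,-0.8],
    [0,0,-0.8],
    [0,0,-0.8],
  ],
)

```text
clock: 7.0
position: [0.4706, -0.3091, 0.018]
tool_rot: [-3.14, 0.001, 0.082]
force: [0.3, 0.2, -2.6]
grip_width: 0.0223
```

Request:
arm_command(
  gripper=[1.5,1.5,1.5],
  slide=[
    [0,0,0.1],
    [0,0,0.2],
    [0,0,0.2],
  ],
  turn=[
    [0,0,0],
    [0,0,0],
    [0,0,0],
  ],
)

```text
clock: 7.38
position: [0.4716, -0.3097, 0.0184]
tool_rot: [3.141, -0.001, 0.08]
force: [-0.5, 0.0, -2.1]
grip_width: 0.0224
```

Request:
arm_command(
  gripper=[1.5,1.5,1.5],
  slide=[
    [0,0,0.1],
    [0,0,0.2],
    [0,0,0.2],
  ],
  turn=[
    [0,0,0],
    [0,0,0],
    [0,0,0],
  ],
)

```text
clock: 7.75
position: [0.4714, -0.3096, 0.0165]
tool_rot: [-3.141, -0.001, 0.08]
force: [-3.9, 6.6, 21.6]
grip_width: 0.0226
```

Request:
arm_command(
  gripper=[3.0,3.8,3.8,3.8,3.8],
  slide=[
    [0,0,0],
    [0,0,0],
    [0,0,0],
    [0,0,-0.5],
    [0,0,-3],
  ],
  turn=[
    [0,0,0],
    [0,0,0],
    [0,0,0],
    [0,0,0],
    [0,0,0],
  ],
)

```text
clock: 8.38
position: [0.4704, -0.3093, 0.0451]
tool_rot: [-3.141, 0.002, 0.08]
force: [1.5, 1.0, -0.1]
grip_width: 0.0382
```

Request:
arm_command(
  gripper=[3.8,3.8,7.8,7.8,7.8],
  slide=[
    [0,0,-5],
    [0,0,-10],
    [0,0,-15],
    [0,0,-20],
    [0,0,-23],
  ],
  turn=[
    [0,0,0],
    [0,0,0],
    [0,0,0],
    [0,0,0],
    [0,0,0],
  ],
)

```text
clock: 9.0
position: [0.471, -0.3099, 0.2779]
tool_rot: [3.141, -0.002, 0.079]
force: [0.1, 0.1, -0.0]
grip_width: 0.0782
```

Request:
arm_command(
  gripper=[7.8,7.8,7.8,7.8,7.8],
  slide=[
    [0.3,-4,0],
    [0.6,-8,0],
    [0.9,-12,0],
    [1.3,-16,0],
    [1.6,-19.9,0],
  ],
  turn=[
    [0,0,-10],
    [0,0,-20],
    [0,0,-30],
    [0,0,-40],
    [0,0,-50],
  ],
)

```text
clock: 9.62
position: [0.4709, -0.1087, 0.2756]
tool_rot: [3.141, -0.0, 0.958]
force: [-0.2, 0.3, 0.0]
grip_width: 0.0777
```

Request:
arm_command(
  gripper=[7.8,7.8,7.8,7.8,7.8],
  slide=[
    [3.6,-2.6,0],
    [7.2,-5.1,0],
    [10.8,-7.7,0],
    [14.4,-10.2,0],
    [17.9,-12.8,0],
  ],
  turn=[
    [0,0,-10],
    [0,0,-20],
    [0,0,-30],
    [0,0,-40],
    [0,0,-50],
  ],
)

```text
clock: 10.25
position: [0.4703, 0.1114, 0.2757]
tool_rot: [3.141, -0.0, 1.831]
force: [0.8, -0.4, -0.1]
grip_width: 0.0778
```

Request:
arm_command(
  gripper=[7.8,7.8,7.8,7.8,7.8],
  slide=[
    [4,1,0],
    [8.1,2.1,0],
    [12.2,3.2,0],
    [16.2,4.2,0],
    [20.3,5.3,0],
  ],
  turn=[
    [0,0,-10],
    [0,0,-20],
    [0,0,-30],
    [0,0,-40],
    [0,0,-50],
  ],
)

```text
clock: 10.88
position: [0.4707, 0.3209, 0.2756]
tool_rot: [3.142, 0.0, 2.703]
force: [0.0, -0.9, 0.4]
grip_width: 0.0782
```

Request:
arm_command(
  gripper=[7.8,7.8,7.8],
  slide=[
    [-1.8,0.8,-3.5],
    [-3.6,1.7,-7],
    [-3.6,1.7,-7],
  ],
  turn=[
    [0,0,-8],
    [0,0,-16.5],
    [0,0,-16.5],
  ],
)

```text
clock: 11.25
position: [0.5125, 0.3193, 0.3476]
tool_rot: [3.139, 0.003, 2.986]
force: [-0.1, 0.3, -1.0]
grip_width: 0.0779
```

Run:
```python
from h import *
s=bot.observe();print(pose()[0],np.degrees(s["tool_rot"]),np.round(s["qpos"],2))
c=cam("wrist");im=vision.grab_frame("wrist");cv2.imwrite("pics/w4.png",im);np.savez("pics/w4.npz",K=c[0],T=c[1])
hsv=cv2.cvtColor(im,cv2.COLOR_BGR2HSV)
m=cv2.inRange(hsv,(0,0,0),(180,110,150));m[300:]=0
for r in rects(c,m,.04,1500):print("dark",r)
for r in rects(c,cv2.inRange(hsv,(45,80,40),(80,255,255)),.04,100):print("green",r)
for r in rects(c,cv2.inRange(hsv,(105,120,40),(130,255,255)),.06,3000):print("blue",r)
```

```text
[0.51246878 0.31930746 0.34755363] [1.79879226e+02 1.75909011e-01 1.71058056e+02] [-0.89  0.41  0.34  1.52 -0.14  1.24  0.89]
dark (array([ 586., -110.]), array([ 86., 163.]), 130.3, array([ 41., 254.]))
dark (array([615.,  19.]), array([ 97., 172.]), 7.2, array([115., 258.]))
dark (array([620., 138.]), array([116., 178.]), 171.0, array([192., 250.]))
dark (array([508., 347.]), array([ 58., 135.]), 171.2, array([304., 163.]))
dark (array([638., 671.]), array([127., 359.]), 6.8, array([516., 192.]))
dark (array([304., 151.]), array([104., 147.]), 89.9, array([132.,  35.]))
green (array([549., 342.]), array([36., 42.]), 81.1, array([304., 192.]))
blue (array([469., 356.]), array([176., 315.]), 174.8, array([310., 125.]))
```

View pics/w4.png

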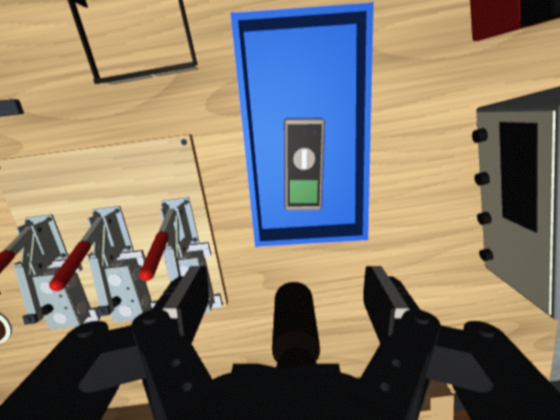

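Request:
arm_command(
  gripper=[8,8,8,8,8],
  slide=[
    [0.9,2.7,5],
    [0.9,2.7,10],
    [0.9,2.7,15],
    [0.9,2.7,20],
    [0.9,2.7,25],
  ],
  turn=[
    [0,0,0],
    [0,0,0],
    [0,0,0],
    [0,0,0],
    [0,0,0],
  ],
)

```text
clock: 11.92
position: [0.5048, 0.3474, 0.0932]
tool_rot: [-3.14, -0.001, 2.984]
force: [0.5, 0.3, -0.2]
grip_width: 0.0802
```

Request:
arm_command(
  gripper=[8,8,8,5,5],
  slide=[
    [0,0,4],
    [0,0,7],
    [0,0,8.5],
    [0,0,8.5],
    [0,0,8.5],
  ],
  turn=[
    [0,0,0],
    [0,0,0],
    [0,0,0],
    [0,0,0],
    [0,0,0],
  ],
)

```text
clock: 12.55
position: [0.5063, 0.3481, 0.0115]
tool_rot: [3.141, 0.001, 2.985]
force: [0.1, -0.7, -2.8]
grip_width: 0.0586
```

Request:
arm_command(
  gripper=[5,5,5,5,5],
  slide=[
    [0,0,0],
    [0,0,-2],
    [0,0,-6],
    [0,0,-11],
    [0,0,-16],
  ],
  turn=[
    [0,0,0],
    [0,0,0],
    [0,0,0],
    [0,0,0],
    [0,0,0],
  ],
)

```text
clock: 13.18
position: [0.5059, 0.3477, 0.1736]
tool_rot: [3.141, 0.001, 2.985]
force: [1.5, 0.6, -2.3]
grip_width: 0.059
```

Request:
arm_command(
  gripper=[5,5,5,5,5],
  slide=[
    [-0.5,-4.7,-4],
    [-1,-9.7,-8],
    [-1.6,-14.7,-10],
    [-2.2,-19.7,-10],
    [-2.7,-24.7,-10],
  ],
  turn=[
    [0,0,0],
    [0,0,0],
    [0,0,0],
    [0,0,0],
    [0,0,0],
  ],
)

```text
clock: 13.8
position: [0.4939, 0.0979, 0.2721]
tool_rot: [3.14, 0.002, 2.985]
force: [1.0, -0.0, -3.3]
grip_width: 0.0587
```

Request:
arm_command(
  gripper=[5,5,5,5,5],
  slide=[
    [-0.5,-5,0],
    [-1.1,-10,0],
    [-1.6,-15,0],
    [-2.2,-20,0],
    [-2.7,-24.7,0],
  ],
  turn=[
    [0,0,0],
    [0,0,0],
    [0,0,0],
    [0,0,0],
    [0,0,0],
  ],
)

```text
clock: 14.42
position: [0.482, -0.1503, 0.2719]
tool_rot: [3.141, 0.002, 2.985]
force: [1.1, -0.8, -1.5]
grip_width: 0.0585
```

Request:
arm_command(
  gripper=[5,5,5,5,5],
  slide=[
    [-0.5,-5,0],
    [-1.1,-10,0],
    [-1.6,-15,0],
    [-2.2,-20,0],
    [-2.8,-24.8,0],
  ],
  turn=[
    [0,0,-2],
    [0,0,-5],
    [0,0,-8],
    [0,0,-11],
    [0,0,-13.5],
  ],
)

```text
clock: 15.05
position: [0.4712, -0.3994, 0.272]
tool_rot: [-3.141, 0.001, -3.061]
force: [1.2, 0.4, -1.7]
grip_width: 0.0587
```

Run:
```python
from h import *
s=bot.observe();print(pose()[0],np.degrees(s["tool_rot"]),np.round(s["qpos"],2),s["grip_width"])
c=cam("wrist");im=vision.grab_frame("wrist");cv2.imwrite("pics/w5.png",im);np.savez("pics/w5.npz",K=c[0],T=c[1])
hsv=cv2.cvtColor(im,cv2.COLOR_BGR2HSV)
for r in rects(c,cv2.inRange(hsv,(0,0,130),(180,60,255)),.044,600):print(r)
print(proj(c,[.4722,-.3978,.004]))
```

```text
[ 0.47122741 -0.39941809  0.27200523] [-1.79978904e+02  8.00112711e-02 -1.75357947e+02] [ 0.3   0.51  0.46  1.59 -0.25  1.1   2.48] 0.058665158874935536
(array([699.,  10.]), array([49., 96.]), 20.3, array([544., 347.]))
(array([ 776., -722.]), array([180., 283.]), 168.4, array([ 65., 342.]))
(array([ 629., -387.]), array([104., 104.]), 94.7, array([286., 291.]))
(array([610., -78.]), array([164., 222.]), 178.4, array([506., 286.]))
(array([ 439., -105.]), array([19., 98.]), 88.5, array([522., 176.]))
(array([ 582., -384.]), array([199., 378.]), 4.9, array([291., 244.]))
[286.80400364 176.87177762]
```

View pics/w5.png

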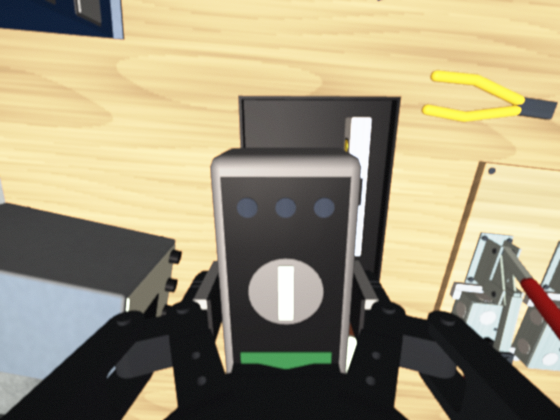

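Request:
arm_command(
  gripper=[5,5,5,5,5],
  slide=[
    [0,0,5],
    [0,0,10],
    [0,0,15],
    [0,0,20],
    [0,0,24],
  ],
  turn=[
    [0,0,0],
    [0,0,0],
    [0,0,0],
    [0,0,0],
    [0,0,0],
  ],
)

```text
clock: 15.72
position: [0.4718, -0.3978, 0.0301]
tool_rot: [-3.141, 0.0, -3.062]
force: [0.7, -0.3, -2.3]
grip_width: 0.0586
```

Request:
arm_command(
  gripper=[5,5,5],
  slide=[
    [0,0,1.4],
    [0,0,2.0],
    [0,0,2.0],
  ],
  turn=[
    [0,0,0],
    [0,0,0],
    [0,0,0],
  ],
)

```text
clock: 16.1
position: [0.4724, -0.3984, 0.0117]
tool_rot: [-3.14, 0.001, -3.062]
force: [1.5, -0.7, -2.3]
grip_width: 0.0584
```

Within about a millimetre of the floor; release and back out.

Request:
arm_command(
  gripper=[6.6,7,7,7,7],
  slide=[
    [0,0,0],
    [0,0,0],
    [0,0,0],
    [0,0,-1],
    [0,0,-5],
  ],
  turn=[
    [0,0,0],
    [0,0,0],
    [0,0,0],
    [0,0,0],
    [0,0,0],
  ],
)

```text
clock: 16.73
position: [0.4708, -0.3972, 0.0598]
tool_rot: [3.14, -0.003, -3.062]
force: [0.1, -0.2, 0.7]
grip_width: 0.0699
```

Request:
arm_command(
  gripper=[7,7,7,7,7],
  slide=[
    [0,0,-5],
    [0,0,-10],
    [0,0,-15],
    [0,0,-20],
    [0,0,-23],
  ],
  turn=[
    [0,0,0],
    [0,0,0],
    [0,0,0],
    [0,0,0],
    [0,0,0],
  ],
)

```text
clock: 17.35
position: [0.4718, -0.3982, 0.2937]
tool_rot: [-3.14, 0.002, -3.062]
force: [-0.7, 0.1, -0.6]
grip_width: 0.0697
```

Run:
```python
from h import *
s=bot.observe();print(pose()[0],np.degrees(s["tool_rot"]),np.round(s["qpos"],2),s["grip_width"])
c=cam("wrist");im=vision.grab_frame("wrist");cv2.imwrite("pics/w6.png",im);np.savez("pics/w6.npz",K=c[0],T=c[1])
```

```text
[ 0.47181619 -0.39817947  0.29373588] [-1.79896105e+02  1.35546763e-01 -1.75443994e+02] [ 0.37  0.47  0.35  1.56 -0.17  1.13  2.4 ] 0.06974582664969049
```

View pics/w6.png

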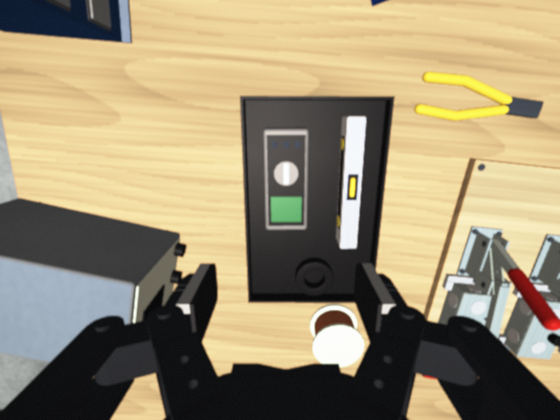

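Request:
arm_command(
  gripper=[0,0,0,0,0],
  slide=[
    [-3,5,0],
    [-6,10,0],
    [-9,15,0],
    [-12,20,0],
    [-15,25,0],
  ],
  turn=[
    [0,0,1],
    [0,0,2],
    [0,0,3],
    [0,0,4],
    [0,0,6.3],
  ],
)

```text
clock: 18.02
position: [0.6018, -0.135, 0.2909]
tool_rot: [-3.142, 0.0, 3.11]
force: [0.2, -1.0, 0.5]
grip_width: -0.0001
```

Run:
```python
from h import *
print(pose()[0],np.degrees(bot.observe()["tool_rot"]))
for y in(-104.3,10.7,125.7):print(go([.6215+y*.000033,y/1000,.14],np.radians(178.2)))
```

```text
[ 0.60175581 -0.13501905  0.29090664] [-1.79999338e+02  2.54570258e-02  1.78199027e+02]
(array([-1.53,  3.12, 15.09]), array([-0.,  0., -0.]))
(array([-1.54, 14.63, 15.09]), array([-0.,  0., -0.]))
(array([-1.56, 26.13, 15.09]), array([-0.,  0., -0.]))
```

Request:
arm_command(
  gripper=[0,0,0,0,0],
  slide=[
    [-1.7,3.1,3],
    [-1.7,3.1,7],
    [-1.7,3.1,11],
    [-1.7,3.1,15],
    [-1.7,3.1,15],
  ],
  turn=[
    [0,0,0],
    [0,0,0],
    [0,0,0],
    [0,0,0],
    [0,0,0],
  ],
)

```text
clock: 18.65
position: [0.6178, -0.106, 0.1385]
tool_rot: [3.141, -0.004, 3.111]
force: [0.2, 0.6, 0.7]
grip_width: 0.0
```

Request:
arm_command(
  gripper=[0,0,0,0,0],
  slide=[
    [1.2,0,0],
    [2.4,0,0],
    [3.6,0,0],
    [4.8,0,0],
    [5.8,0,0],
  ],
  turn=[
    [0,0,0],
    [0,0,0],
    [0,0,0],
    [0,0,0],
    [0,0,0],
  ],
)

```text
clock: 19.27
position: [0.5603, -0.1044, 0.1405]
tool_rot: [3.141, -0.0, 3.111]
force: [1.3, 0.2, 0.4]
grip_width: 0.0001
```

Request:
arm_command(
  gripper=[0,0,0,0,0],
  slide=[
    [0,0,-2],
    [0,0,-7],
    [0,0,-12],
    [-3,6,-14],
    [-5.8,11.5,-14],
  ],
  turn=[
    [0,0,0],
    [0,0,0],
    [0,0,0],
    [0,0,0],
    [0,0,0],
  ],
)

```text
clock: 19.9
position: [0.6204, 0.0039, 0.2821]
tool_rot: [3.141, 0.003, 3.11]
force: [1.7, -0.6, -0.6]
grip_width: -0.0001
```

Run:
```python
from h import *
print(pose()[0])
a=vision.grab_frame("scene")[170:320,215:395];b=vision.grab_frame("side")[155:305,235:415]
cv2.imwrite("pics/c1.png",cv2.resize(np.hstack([a,b]),None,fx=2.2,fy=2.2,interpolation=2))
```

```text
[0.62041115 0.00392822 0.28210967]
```

View pics/c1.png

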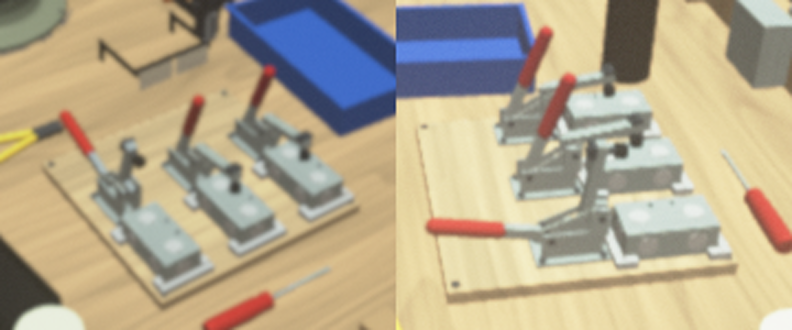

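Request:
arm_command(
  gripper=[0,0,0,0,0],
  slide=[
    [0,0,3],
    [0,0,7],
    [0,0,11],
    [0,0,14],
    [0,0,14],
  ],
  turn=[
    [0,0,0],
    [0,0,0],
    [0,0,0],
    [0,0,0],
    [0,0,0],
  ],
)

```text
clock: 20.62
position: [0.6181, 0.003, 0.1383]
tool_rot: [-3.141, -0.004, 3.111]
force: [0.2, 0.1, 0.4]
grip_width: -0.0001
```

Request:
arm_command(
  gripper=[0,0,0,0,0],
  slide=[
    [1.2,0,0],
    [2.4,0,0],
    [3.6,0,0],
    [4.8,0,0],
    [5.8,0,0],
  ],
  turn=[
    [0,0,0],
    [0,0,0],
    [0,0,0],
    [0,0,0],
    [0,0,0],
  ],
)

```text
clock: 21.25
position: [0.5607, 0.005, 0.1402]
tool_rot: [3.141, -0.0, 3.112]
force: [-0.7, -0.8, 0.4]
grip_width: -0.0001
```

Request:
arm_command(
  gripper=[0,0,0,0,0],
  slide=[
    [0,0,-2],
    [0,0,-7],
    [0,0,-12],
    [-3,6,-14],
    [-5.8,11.5,-14],
  ],
  turn=[
    [0,0,0],
    [0,0,0],
    [0,0,0],
    [0,0,0],
    [0,0,0],
  ],
)

```text
clock: 21.88
position: [0.6209, 0.1135, 0.282]
tool_rot: [3.14, 0.003, 3.11]
force: [-0.0, -0.6, -0.6]
grip_width: -0.0003
```

Request:
arm_command(
  gripper=[0,0,0,0,0],
  slide=[
    [0,0,3],
    [0,0,7],
    [0,0,11],
    [0,0,14],
    [0,0,14],
  ],
  turn=[
    [0,0,0],
    [0,0,0],
    [0,0,0],
    [0,0,0],
    [0,0,0],
  ],
)

```text
clock: 22.5
position: [0.6185, 0.1122, 0.1381]
tool_rot: [-3.14, -0.004, 3.112]
force: [-0.5, -0.0, 1.9]
grip_width: -0.0003
```

Request:
arm_command(
  gripper=[0,0,0,0,0],
  slide=[
    [1.2,0,0],
    [2.4,0,0],
    [3.6,0,0],
    [4.8,0,0],
    [5.8,0,0],
  ],
  turn=[
    [0,0,0],
    [0,0,0],
    [0,0,0],
    [0,0,0],
    [0,0,0],
  ],
)

```text
clock: 23.12
position: [0.561, 0.1144, 0.14]
tool_rot: [3.141, -0.0, 3.112]
force: [0.4, 0.8, -0.6]
grip_width: 0.0001
```

Request:
arm_command(
  gripper=[0,0,0,0,0],
  slide=[
    [0,0,-2],
    [0,0,-7],
    [0,0,-12],
    [0,0,-17],
    [0,0,-21],
  ],
  turn=[
    [0,0,0],
    [0,0,0],
    [0,0,0],
    [0,0,0],
    [0,0,0],
  ],
)

```text
clock: 23.75
position: [0.5616, 0.1143, 0.3518]
tool_rot: [3.141, 0.001, 3.112]
force: [0.2, 0.7, -0.4]
grip_width: 0.0003
```

Request:
arm_command(
  gripper=[8,8,8,8,8],
  slide=[
    [1,-3,0],
    [1,-6,0],
    [1,-9,0],
    [1,-11,0],
    [1,-11.5,0],
  ],
  turn=[
    [0,0,0],
    [0,0,0],
    [0,0,0],
    [0,0,0],
    [0,0,0],
  ],
)

```text
clock: 24.38
position: [0.5482, -0.0014, 0.3498]
tool_rot: [-3.142, -0.0, 3.11]
force: [-0.0, -0.1, 0.6]
grip_width: 0.0801
```

Run:
```python
from h import *
s=bot.observe();print(pose()[0],np.degrees(s["tool_rot"]))
c=cam("wrist");im=vision.grab_frame("wrist");np.savez("pics/w7.npz",K=c[0],T=c[1]);cv2.imwrite("pics/w7.png",im)
b=vision.grab_frame("side")[120:310,190:430]
cv2.imwrite("pics/c2.png",np.vstack([cv2.resize(im[60:320,150:450],None,fx=1.2,fy=1.2),cv2.resize(b,(360,280))]))
hsv=cv2.cvtColor(im,cv2.COLOR_BGR2HSV)
for r in rects(c,cv2.inRange(hsv,(85,8,110),(125,80,240)),.056,700):print(r)
```

```text
[ 0.54816663 -0.00138173  0.34980807] [-1.79999295e+02 -1.97523103e-02  1.78189289e+02]
(array([1003.,  294.]), array([51., 87.]), 91.1, array([445., 403.]))
(array([612., 123.]), array([ 71., 223.]), 178.4, array([369., 207.]))
(array([609.,  16.]), array([ 71., 223.]), 178.4, array([298., 207.]))
(array([606., -92.]), array([ 72., 223.]), 178.8, array([227., 207.]))
(array([ 476., -301.]), array([ 22., 174.]), 5.0, array([ 69., 125.]))
```

View pics/c2.png

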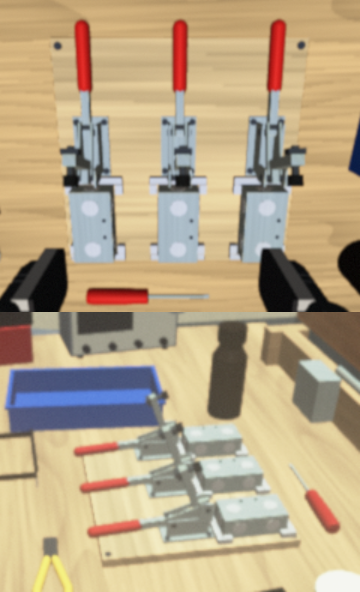

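Run:
```python
from h import *
f=np.load("pics/w7.npz");c=(f["K"],f["T"]);im=cv2.imread("pics/w7.png")
for nm,p in[("b1L",(208.3,278)),("b1R",(245.8,278)),("b2L",(281.7,278.3)),("b2R",(316.7,278.3)),("b3R",(389,278)),("b2top",(298,217))]:print(nm,np.round(ray(c,p,.056)[:2]*1000))
for nm,p in[("nwnail",(150+57/1.2,60+45/1.2)),("nenail",(150+301/1.2,60+45/1.2))]:print(nm,np.round(ray(c,p,.018)[:2]*1000,1))
# black rubber/hot: project predicted boxes and draw
def F(x,y):return np.array([611+x+.033*y,11-.033*x+y])/1000
o=cv2.resize(im,None,fx=2.5,fy=2.5,interpolation=2)
for y in(-115,0,115):
    q=np.array([(proj(c,[*F(65+a,y+b),.056])+.5)*2.5-.5 for a,b in((51,27),(51,-27),(-51,-27),(-51,27))]);cv2.polylines(o,[q.astype(int)],True,(0,0,255),1)
cv2.imwrite("pics/b.png",o[480:730,480:1030])
```

```text
b1L [ 718. -134.]
b1R [720. -72.]
b2L [722. -13.]
b2R [724.  44.]
b3R [727. 163.]
b2top [617.  16.]
nwnail [ 438.5 -128.3]
nenail [447.9 172. ]
```

View pics/b.png

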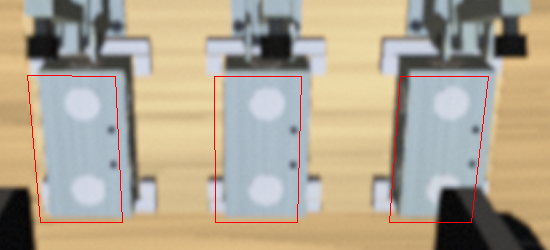

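Run:
```python
from h import *
f=np.load("pics/w1.npz");c=(f["K"],f["T"]);print(ray(c,(447,280),.2))
print(ray(cam("scene"),(413,253),.0),ray(cam("scene"),(419,200),.2), ray(cam("side"),(341,188),0))
f=np.load("pics/w7.npz");cw=(f["K"],f["T"])
# clamp3 arm tip: w7 crop (297,160)->px ; side crop (155,402)
pw=(150+297/1.2,60+165/1.2);ps=(190+155*240/360,120+(400-312)*190/280)
print("arm3",tri(cw,pw,cam("side"),ps),pw,ps)
```

```text
[0.64291883 0.17175552 0.2       ]
[0.76802651 0.30008337 0.        ] [0.76040064 0.29020291 0.2       ] [0.7682165  0.29470285 0.        ]
arm3 [0.56953871 0.1374561  0.13026497] (397.5, 197.5) (293.3333333333333, 179.71428571428572)
```

Request:
arm_command(
  gripper=[8,8,8,8,8],
  slide=[
    [-2.5,-2,1],
    [-5,-4,2],
    [-7.5,-6,3],
    [-10,-8,4],
    [-12.3,-9.6,5],
  ],
  turn=[
    [0,0,10],
    [0,0,20],
    [0,0,30],
    [0,0,40],
    [0,0,50],
  ],
)

```text
clock: 25.1
position: [0.6696, -0.0994, 0.2991]
tool_rot: [-3.141, -0.001, 2.234]
force: [-0.0, 0.6, 1.1]
grip_width: 0.0799
```

Request:
arm_command(
  gripper=[8,8,8,8,8],
  slide=[
    [0,0,0],
    [0,0,0],
    [0,0,0],
    [0,0,0],
    [0,0,0],
  ],
  turn=[
    [0,0,10],
    [0,0,20],
    [0,0,30],
    [0,0,40],
    [0,0,50],
  ],
)

```text
clock: 25.72
position: [0.6689, -0.0984, 0.2995]
tool_rot: [-3.141, -0.001, 1.362]
force: [0.4, 0.5, 0.4]
grip_width: 0.0803
```

Request:
arm_command(
  gripper=[8,8,8,8,8],
  slide=[
    [0,0,0],
    [0,0,0],
    [0,0,0],
    [0,0,0],
    [0,0,0],
  ],
  turn=[
    [0,0,10],
    [0,0,20],
    [0,0,30],
    [0,0,40],
    [0,0,50],
  ],
)

```text
clock: 26.35
position: [0.6689, -0.0984, 0.2994]
tool_rot: [-3.141, 0.0, 0.489]
force: [-1.0, 0.2, -0.0]
grip_width: 0.0797
```

Request:
arm_command(
  gripper=[8,8,8,8,8],
  slide=[
    [0,0,0],
    [0,0,0],
    [0,0,0],
    [0,0,0],
    [0,0,0],
  ],
  turn=[
    [0,0,10],
    [0,0,20],
    [0,0,30],
    [0,0,30],
    [0,0,30],
  ],
)

```text
clock: 26.98
position: [0.6688, -0.0994, 0.2996]
tool_rot: [-3.141, 0.0, -0.025]
force: [0.3, -1.2, 0.2]
grip_width: 0.0803
```

Run:
```python
from h import *
s=bot.observe();print(pose()[0],np.degrees(s["tool_rot"]),np.round(s["qpos"],2))
c=cam("wrist");im=vision.grab_frame("wrist");np.savez("pics/w8.npz",K=c[0],T=c[1])
def F(x,y):return np.array([607+x+.033*y,16-.033*x+y])/1000
o=im.copy()
for y in(-115,0,115):
    q=np.array([proj(c,[*F(65+a,y+b),.056]) for a,b in((51,27),(51,-27),(-51,-27),(-51,27))]);cv2.polylines(o,[np.round(q*16).astype(int)],True,(0,0,255),1,cv2.LINE_AA,4)
cv2.imwrite("pics/w8.png",o)
```

```text
[ 0.66878109 -0.09943199  0.2996345 ] [-1.79987947e+02  2.03498530e-02 -1.44911750e+00] [-0.5   0.8   1.1   1.4  -0.71  1.37 -0.99]
```

View pics/w8.png

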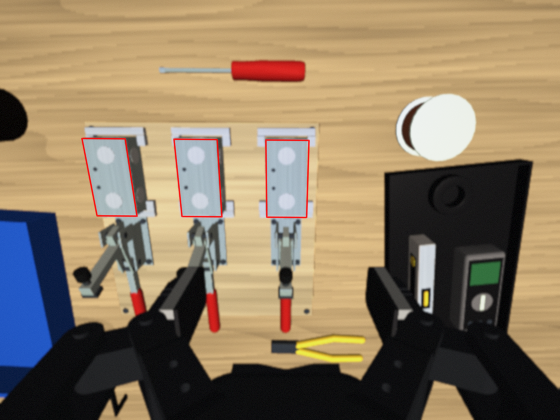

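Request:
arm_command(
  gripper=[8,8,8,8,8],
  slide=[
    [0,0.2,5],
    [0,0.2,10],
    [0,0.2,15],
    [0,0.2,20],
    [0,0.2,24],
  ],
  turn=[
    [0,0,0],
    [0,0,0],
    [0,0,0],
    [0,0,0],
    [0,0,0],
  ],
)

```text
clock: 27.65
position: [0.6683, -0.1017, 0.058]
tool_rot: [-3.141, 0.001, -0.027]
force: [1.1, 0.1, 0.4]
grip_width: 0.0802
```

Request:
arm_command(
  gripper=[8,8,4.5,4.5,4.5],
  slide=[
    [0,0,2.5],
    [0,0,3.3],
    [0,0,3.3],
    [0,0,3.3],
    [0,0,3.3],
  ],
  turn=[
    [0,0,0],
    [0,0,0],
    [0,0,0],
    [0,0,0],
    [0,0,0],
  ],
)

```text
clock: 28.28
position: [0.6695, -0.1018, 0.0287]
tool_rot: [-3.141, -0.002, -0.029]
force: [-1.8, 3.6, 4.8]
grip_width: 0.0524
```

Request:
arm_command(
  gripper=[4.5,4.5,4.5,4.5,4.5],
  slide=[
    [0,0,0],
    [0,0,-1],
    [0,0,-4],
    [0,0,-9],
    [0,0,-14],
  ],
  turn=[
    [0,0,0],
    [0,0,0],
    [0,0,0],
    [0,0,0],
    [0,0,0],
  ],
)

```text
clock: 28.9
position: [0.6685, -0.1025, 0.1696]
tool_rot: [3.141, -0.001, -0.03]
force: [0.5, -0.4, -2.9]
grip_width: 0.0529
```

Run:
```python
from h import *
s=bot.observe();print(pose()[0],np.degrees(s["tool_rot"]),np.round(s["qpos"],2))
```

```text
[ 0.66848567 -0.10249847  0.1695819 ] [ 1.79969814e+02 -3.75727121e-02 -1.74736450e+00] [-0.47  0.91  1.    1.54 -0.82  1.15 -0.9 ]
```

Request:
arm_command(
  gripper=[4.5,4.5,4.5,4.5,4.5],
  slide=[
    [0,0,-5],
    [-2,-3,-10],
    [-5,-8,-13],
    [-9,-14,-13],
    [-13,-20,-13],
  ],
  turn=[
    [0,0,0],
    [0,0,0],
    [0,0,0],
    [0,0,0],
    [0,0,0],
  ],
)

```text
clock: 29.52
position: [0.5551, 0.0841, 0.2981]
tool_rot: [-3.14, -0.001, -0.031]
force: [0.5, 1.0, -2.1]
grip_width: 0.0522
```

Request:
arm_command(
  gripper=[4.5,4.5,4.5,4.5,4.5],
  slide=[
    [-3.3,-5.1,0],
    [-6.7,-10.2,0],
    [-10,-15.4,0],
    [-13.4,-20.5,0],
    [-16.8,-25.7,0],
  ],
  turn=[
    [0,0,-7],
    [0,0,-14],
    [0,0,-21],
    [0,0,-28],
    [0,0,-36.5],
  ],
)

```text
clock: 30.15
position: [0.3949, 0.3462, 0.2979]
tool_rot: [-3.141, -0.001, 0.611]
force: [1.6, 0.8, -2.0]
grip_width: 0.0525
```

Request:
arm_command(
  gripper=[4.5,4.5,4.5,4.5,4.5],
  slide=[
    [0,0,0],
    [0,0,0],
    [0,0,0],
    [0,0,0],
    [0,0,0],
  ],
  turn=[
    [0,0,-10],
    [0,0,-20],
    [0,0,-30],
    [0,0,-40],
    [0,0,-50],
  ],
)

```text
clock: 30.78
position: [0.3964, 0.3444, 0.2978]
tool_rot: [3.141, -0.001, 1.484]
force: [0.2, -0.5, -3.0]
grip_width: 0.0527
```

Run:
```python
from h import *
s=bot.observe();print(pose()[0],np.degrees(s["tool_rot"]),np.round(s["qpos"],2),s["grip_width"])
print(go([.384,.364,.10],np.radians(84.8)))
c=cam("wrist");im=vision.grab_frame("wrist");np.savez("pics/w9.npz",K=c[0],T=c[1])
def F(x,y):return [(469+x*.996+.0906*y)/1000,(356-.0906*x+y*.996)/1000]
o=im.copy()
for a,b,z in((154,84,.06),(150,80,.06),(150,80,.004)):
    q=np.array([proj(c,[*F(a*u,b*v),z]) for u,v in((1,1),(1,-1),(-1,-1),(-1,1))]);cv2.polylines(o,[np.round(q*16).astype(int)],True,(0,0,255),1,cv2.LINE_AA,4)
cv2.imwrite("pics/w9.png",o)
```

```text
[0.39638304 0.34436628 0.29782485] [ 1.79980249e+02 -6.36351756e-02  8.50500451e+01] [-1.53  0.44  0.98  1.81 -0.41  1.11 -0.49] 0.052659395297344695
(array([ 1.83, -1.41, 19.78]), array([ 0. , -0.1,  0.3]))
```

View pics/w9.png

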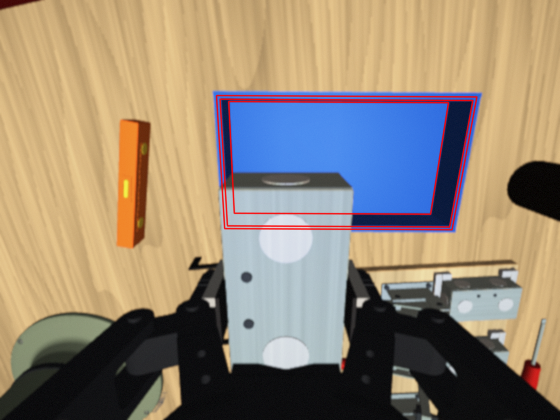

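Request:
arm_command(
  gripper=[4.5,4.5,4.5,4.5,4.5],
  slide=[
    [1.8,-1.2,4],
    [1.8,-1.2,9],
    [1.8,-1.2,14],
    [1.8,-1.2,19],
    [1.8,-1.2,24],
  ],
  turn=[
    [0,0,0],
    [0,0,0],
    [0,0,0],
    [0,0,0],
    [0,0,0],
  ],
)

```text
clock: 31.45
position: [0.3863, 0.3639, 0.0561]
tool_rot: [3.141, -0.001, 1.476]
force: [0.0, 1.0, -3.2]
grip_width: 0.0525
```

Request:
arm_command(
  gripper=[4.5,4.5,4.5],
  slide=[
    [0,0,3],
    [0,0,4.2],
    [0,0,4.2],
  ],
  turn=[
    [0,0,0],
    [0,0,0],
    [0,0,0],
  ],
)

```text
clock: 31.82
position: [0.3866, 0.3639, 0.0155]
tool_rot: [3.141, -0.0, 1.477]
force: [-0.3, -0.0, -2.3]
grip_width: 0.0527
```

Request:
arm_command(
  gripper=[6.2,6.8,6.8,6.8,6.8],
  slide=[
    [0,0,0],
    [0,0,0],
    [0,0,0],
    [0,0,-2],
    [0,0,-7],
  ],
  turn=[
    [0,0,0],
    [0,0,0],
    [0,0,0],
    [0,0,0],
    [0,0,0],
  ],
)

```text
clock: 32.45
position: [0.3853, 0.3632, 0.0847]
tool_rot: [-3.14, 0.002, 1.479]
force: [-0.6, 1.0, 0.9]
grip_width: 0.0678
```

Request:
arm_command(
  gripper=[8,8,8,8,8],
  slide=[
    [0,0,-5],
    [0,0,-10],
    [0,0,-15],
    [0,0,-18],
    [0,0,-20],
  ],
  turn=[
    [0,0,0],
    [0,0,0],
    [0,0,0],
    [0,0,0],
    [0,0,0],
  ],
)

```text
clock: 33.08
position: [0.3859, 0.3641, 0.2865]
tool_rot: [3.141, -0.001, 1.479]
force: [0.1, 0.5, -0.0]
grip_width: 0.0801
```

Run:
```python
from h import *
s=bot.observe();print(pose()[0],np.degrees(s["tool_rot"]),np.round(s["qpos"],2),s["grip_width"])
print(go([.672,.014,.28],np.radians(-1.7)))
c=cam("wrist");im=vision.grab_frame("wrist");cv2.imwrite("pics/w10.png",im);np.savez("pics/w10.npz",K=c[0],T=c[1])
hsv=cv2.cvtColor(im,cv2.COLOR_BGR2HSV)
for r in rects(c,cv2.inRange(hsv,(85,5,110),(125,85,250)),.042,900):print(r)
```

```text
[0.38589724 0.36407801 0.28646574] [ 1.79979130e+02 -8.48411071e-02  8.47668375e+01] [-1.56  0.47  0.97  1.81 -0.43  1.09 -0.52] 0.08013071052883237
(array([-32.25,  31.68,   0.61]), array([-0. , -0.1, 86.5]))
(array([677., 121.]), array([ 54., 121.]), 177.4, array([491., 319.]))
(array([386., 365.]), array([ 53., 103.]), 84.7, array([286., 177.]))
```

Request:
arm_command(
  gripper=[8,8,8,8,8],
  slide=[
    [-2,2,0],
    [-4,4,0],
    [-6,6,0],
    [-8.5,8.5,0],
    [-11,11,0],
  ],
  turn=[
    [0,0,0],
    [0,0,0],
    [0,0,0],
    [0,0,0],
    [0,0,0],
  ],
)

```text
clock: 33.75
position: [0.4858, 0.2435, 0.2848]
tool_rot: [-3.141, -0.0, 1.48]
force: [0.3, 0.9, 0.2]
grip_width: 0.0798
```

Request:
arm_command(
  gripper=[8,8,8,8,8],
  slide=[
    [-2.2,2.2,0],
    [-4.4,4.3,0],
    [-6.6,6.4,0],
    [-8.8,8.5,0],
    [-11,10.7,0],
  ],
  turn=[
    [0,0,0],
    [0,0,0],
    [0,0,0],
    [0,0,0],
    [0,0,0],
  ],
)

```text
clock: 34.38
position: [0.5823, 0.1243, 0.2847]
tool_rot: [-3.141, -0.0, 1.479]
force: [0.1, -0.1, -0.3]
grip_width: 0.08
```

Request:
arm_command(
  gripper=[8,8,8,8,8],
  slide=[
    [-2.2,2.1,0],
    [-4.5,4.3,0],
    [-7,6.8,0],
    [-9,8.8,0],
    [-10.2,10,0],
  ],
  turn=[
    [0,0,7],
    [0,0,14],
    [0,0,21],
    [0,0,28],
    [0,0,36.5],
  ],
)

```text
clock: 35.0
position: [0.6726, 0.0129, 0.2846]
tool_rot: [3.142, 0.0, 0.837]
force: [-0.6, 0.9, -0.5]
grip_width: 0.0798
```

Request:
arm_command(
  gripper=[8,8,8,8,8],
  slide=[
    [0,0,0],
    [0,0,0],
    [0,0,0],
    [0,0,0],
    [0,0,0],
  ],
  turn=[
    [0,0,10],
    [0,0,20],
    [0,0,30],
    [0,0,40],
    [0,0,50],
  ],
)

```text
clock: 35.62
position: [0.6721, 0.0145, 0.2846]
tool_rot: [-3.142, 0.0, -0.036]
force: [-0.2, -0.3, -0.4]
grip_width: 0.0802
```

Run:
```python
from h import *
s=bot.observe();print(pose()[0],np.degrees(s["tool_rot"]),np.round(s["qpos"],2))
print(go([.672,.0139,.027],np.radians(-1.7)))
```

```text
[0.67208438 0.01449791 0.28463813] [-1.79994846e+02  9.58556658e-03 -2.06646755e+00] [-0.7   0.86  1.2   1.43 -0.8   1.38 -1.09]
(array([-0.  ,  0.06, 25.76]), array([-0. ,  0. , -0.4]))
```

Request:
arm_command(
  gripper=[8,8,8,8,8],
  slide=[
    [0,0.1,5],
    [0,0.1,10],
    [0,0.1,15],
    [0,0.1,19],
    [0,0.1,22.5],
  ],
  turn=[
    [0,0,0],
    [0,0,0],
    [0,0,0],
    [0,0,0],
    [0,0,0],
  ],
)

```text
clock: 36.25
position: [0.6717, 0.0134, 0.058]
tool_rot: [3.141, 0.001, -0.03]
force: [0.6, 0.4, 0.2]
grip_width: 0.0805
```

Request:
arm_command(
  gripper=[8,8,4.5,4.5,4.5],
  slide=[
    [0,0,2.5],
    [0,0,3.2],
    [0,0,3.2],
    [0,0,3.2],
    [0,0,3.2],
  ],
  turn=[
    [0,0,0],
    [0,0,0],
    [0,0,0],
    [0,0,0],
    [0,0,0],
  ],
)

```text
clock: 36.88
position: [0.6729, 0.0133, 0.0294]
tool_rot: [-3.141, -0.002, -0.03]
force: [-1.2, 0.6, 7.5]
grip_width: 0.0527
```

Request:
arm_command(
  gripper=[4.5,4.5,4.5,4.5,4.5],
  slide=[
    [0,0,0],
    [0,0,-1],
    [0,0,-4],
    [0,0,-9],
    [0,0,-14],
  ],
  turn=[
    [0,0,0],
    [0,0,0],
    [0,0,0],
    [0,0,0],
    [0,0,0],
  ],
)

```text
clock: 37.5
position: [0.6719, 0.0133, 0.1702]
tool_rot: [3.141, -0.0, -0.031]
force: [0.9, 0.7, -1.7]
grip_width: 0.0529
```

Request:
arm_command(
  gripper=[4.5,4.5,4.5,4.5,4.5],
  slide=[
    [0,0,-5],
    [-2,-3,-10],
    [-4,-7,-12],
    [-7,-11,-12],
    [-10,-16,-12],
  ],
  turn=[
    [0,0,0],
    [0,0,0],
    [0,0,0],
    [0,0,0],
    [0,0,0],
  ],
)

```text
clock: 38.12
position: [0.576, 0.1769, 0.289]
tool_rot: [-3.14, -0.001, -0.032]
force: [0.5, 0.9, -1.7]
grip_width: 0.0528
```

Request:
arm_command(
  gripper=[4.5,4.5,4.5,4.5,4.5],
  slide=[
    [-2.3,-3.5,0],
    [-4.6,-7,0],
    [-7,-10.5,0],
    [-9.3,-14,0],
    [-11.4,-17.4,0],
  ],
  turn=[
    [0,0,-7],
    [0,0,-14],
    [0,0,-21],
    [0,0,-28],
    [0,0,-36.5],
  ],
)

```text
clock: 38.75
position: [0.4673, 0.3547, 0.2887]
tool_rot: [-3.141, -0.001, 0.611]
force: [1.3, 0.2, -1.9]
grip_width: 0.0528
```

Request:
arm_command(
  gripper=[4.5,4.5,4.5,4.5,4.5],
  slide=[
    [0,0,0],
    [0,0,0],
    [0,0,0],
    [0,0,0],
    [0,0,0],
  ],
  turn=[
    [0,0,-10],
    [0,0,-20],
    [0,0,-30],
    [0,0,-40],
    [0,0,-50],
  ],
)

```text
clock: 39.38
position: [0.4683, 0.3533, 0.2887]
tool_rot: [3.141, -0.001, 1.485]
force: [-0.5, -0.0, -1.9]
grip_width: 0.0526
```

Run:
```python
from h import *
s=bot.observe();print(pose()[0],np.degrees(s["tool_rot"]),np.round(s["qpos"],2),s["grip_width"])
print(go([.471,.357,.016],np.radians(84.8)))
c=cam("wrist");im=vision.grab_frame("wrist");cv2.imwrite("pics/w11.png",im)
hsv=cv2.cvtColor(im,cv2.COLOR_BGR2HSV)
for z in(.042,pose()[0][2]+.027):
  for r in rects(c,cv2.inRange(hsv,(85,5,110),(125,85,250)),z,900):print(round(z,3),r)
```

```text
[0.46829143 0.35330351 0.28869988] [ 1.79984186e+02 -3.33353129e-02  8.50668992e+01] [-1.38  0.59  0.99  1.67 -0.53  1.18 -0.34] 0.05255499875751378
(array([ 0.38,  0.23, 27.27]), array([ 0. , -0. ,  0.3]))
0.042 (array([450., 224.]), array([199., 379.]), 86.9, array([273., 252.]))
0.316 (array([468., 370.]), array([ 59., 112.]), 86.9, array([273., 252.]))
```

Request:
arm_command(
  gripper=[4.5,4.5,4.5,4.5,4.5],
  slide=[
    [0.4,0.2,4],
    [0.4,0.2,9],
    [0.4,0.2,14],
    [0.4,0.2,19],
    [0.4,0.2,23],
  ],
  turn=[
    [0,0,0],
    [0,0,0],
    [0,0,0],
    [0,0,0],
    [0,0,0],
  ],
)

```text
clock: 40.05
position: [0.4706, 0.3571, 0.0566]
tool_rot: [-3.142, 0.0, 1.476]
force: [1.5, 0.7, -1.3]
grip_width: 0.0529
```

Request:
arm_command(
  gripper=[4.5,4.5,4.5],
  slide=[
    [0,0,3],
    [0,0,4.2],
    [0,0,4.2],
  ],
  turn=[
    [0,0,0],
    [0,0,0],
    [0,0,0],
  ],
)

```text
clock: 40.42
position: [0.4712, 0.3574, 0.0164]
tool_rot: [3.141, -0.0, 1.478]
force: [0.4, -0.2, -1.9]
grip_width: 0.0525
```

Request:
arm_command(
  gripper=[6.2,6.8,6.8,6.8,6.8],
  slide=[
    [0,0,0],
    [0,0,0],
    [0,0,0],
    [0,0,-2],
    [0,0,-7],
  ],
  turn=[
    [0,0,0],
    [0,0,0],
    [0,0,0],
    [0,0,0],
    [0,0,0],
  ],
)

```text
clock: 41.05
position: [0.4701, 0.3568, 0.0865]
tool_rot: [-3.14, 0.002, 1.479]
force: [-0.4, 1.1, 0.5]
grip_width: 0.0677
```

Request:
arm_command(
  gripper=[8,8,8,8,8],
  slide=[
    [0,0,-5],
    [0,0,-10],
    [0,0,-15],
    [0,0,-18],
    [0,0,-20],
  ],
  turn=[
    [0,0,0],
    [0,0,0],
    [0,0,0],
    [0,0,0],
    [0,0,0],
  ],
)

```text
clock: 41.68
position: [0.4708, 0.3571, 0.2887]
tool_rot: [3.14, -0.002, 1.479]
force: [-1.0, -0.0, -0.1]
grip_width: 0.08
```

Run:
```python
from h import *
s=bot.observe();print(pose()[0],np.degrees(s["tool_rot"]),np.round(s["qpos"],2),s["grip_width"])
print(go([.6758,.1289,.28],np.radians(-1.7)))
c=cam("wrist");im=vision.grab_frame("wrist");cv2.imwrite("pics/w12.png",im)
hsv=cv2.cvtColor(im,cv2.COLOR_BGR2HSV)
for r in rects(c,cv2.inRange(hsv,(85,5,110),(125,85,250)),.042,900):print(r)
```

```text
[0.47080393 0.35710616 0.28873598] [ 1.79936868e+02 -9.35873319e-02  8.47227260e+01] [-1.38  0.6   0.99  1.66 -0.54  1.18 -0.35] 0.08002272288229735
(array([-20.84,  22.51,   0.86]), array([-0. , -0.1, 86.4]))
(array([710., 130.]), array([76., 81.]), 121.7, array([454., 311.]))
(array([389., 365.]), array([ 57., 102.]), 84.8, array([222., 177.]))
(array([471., 359.]), array([ 53., 102.]), 84.8, array([286., 176.]))
```

Request:
arm_command(
  gripper=[8,8,8,8,8],
  slide=[
    [-2,2.2,0],
    [-4,4.4,0],
    [-6,6.6,0],
    [-8,8.8,0],
    [-10,11,0],
  ],
  turn=[
    [0,0,0],
    [0,0,0],
    [0,0,0],
    [0,0,0],
    [0,0,0],
  ],
)

```text
clock: 42.35
position: [0.5715, 0.2467, 0.2868]
tool_rot: [3.141, -0.0, 1.479]
force: [-0.5, 0.7, 0.2]
grip_width: 0.0802
```

Request:
arm_command(
  gripper=[8,8,8,8,8],
  slide=[
    [-2.2,2.3,0],
    [-4.4,4.6,0],
    [-6.6,6.9,0],
    [-8.8,9.2,0],
    [-10.8,11.5,0],
  ],
  turn=[
    [0,0,7],
    [0,0,14],
    [0,0,21],
    [0,0,28],
    [0,0,36.4],
  ],
)

```text
clock: 42.98
position: [0.6761, 0.1287, 0.287]
tool_rot: [3.141, -0.0, 0.839]
force: [-0.3, 0.8, -0.7]
grip_width: 0.0801
```

Request:
arm_command(
  gripper=[8,8,8,8,8],
  slide=[
    [0,0,0],
    [0,0,0],
    [0,0,0],
    [0,0,0],
    [0,0,0],
  ],
  turn=[
    [0,0,10],
    [0,0,20],
    [0,0,30],
    [0,0,40],
    [0,0,50],
  ],
)

```text
clock: 43.6
position: [0.6754, 0.1297, 0.287]
tool_rot: [3.142, -0.0, -0.035]
force: [0.4, -0.2, -0.3]
grip_width: 0.0798
```

Run:
```python
from h import *
s=bot.observe();print(pose()[0],np.degrees(s["tool_rot"]),np.round(s["qpos"],2))
print(go([.6758,.1289,.027],np.radians(-1.7)))
```

```text
[0.67542178 0.12973153 0.2869848 ] [ 1.79995599e+02 -2.08312705e-02 -1.99541131e+00] [-0.85  0.91  1.24  1.38 -0.85  1.43 -1.24]
(array([ 0.03,  0.08, 26.  ]), array([ 0. , -0. , -0.3]))
```

Request:
arm_command(
  gripper=[8,8,8,8,8],
  slide=[
    [0,0.1,5],
    [0,0.1,10],
    [0,0.1,15],
    [0,0.1,19],
    [0,0.1,22.7],
  ],
  turn=[
    [0,0,0],
    [0,0,0],
    [0,0,0],
    [0,0,0],
    [0,0,0],
  ],
)

```text
clock: 44.22
position: [0.6756, 0.129, 0.0585]
tool_rot: [3.141, -0.0, -0.029]
force: [0.7, -0.1, 0.6]
grip_width: 0.0796
```

Request:
arm_command(
  gripper=[8,8,4.5,4.5,4.5],
  slide=[
    [0,0,2.5],
    [0,0,3.2],
    [0,0,3.2],
    [0,0,3.2],
    [0,0,3.2],
  ],
  turn=[
    [0,0,0],
    [0,0,0],
    [0,0,0],
    [0,0,0],
    [0,0,0],
  ],
)

```text
clock: 44.85
position: [0.6766, 0.1289, 0.0286]
tool_rot: [-3.141, -0.002, -0.028]
force: [-1.0, -0.1, 7.8]
grip_width: 0.0527
```

Request:
arm_command(
  gripper=[4.5,4.5,4.5,4.5,4.5],
  slide=[
    [0,0,0],
    [0,0,-1],
    [0,0,-4],
    [0,0,-9],
    [0,0,-14],
  ],
  turn=[
    [0,0,0],
    [0,0,0],
    [0,0,0],
    [0,0,0],
    [0,0,0],
  ],
)

```text
clock: 45.48
position: [0.6756, 0.1287, 0.1694]
tool_rot: [3.141, -0.0, -0.029]
force: [0.4, 0.6, -1.7]
grip_width: 0.0526
```

Request:
arm_command(
  gripper=[4.5,4.5,4.5,4.5,4.5],
  slide=[
    [0,0,-5],
    [0,0,-10],
    [-1.5,-2.5,-12],
    [-3.5,-6,-12],
    [-5.8,-9.8,-12],
  ],
  turn=[
    [0,0,0],
    [0,0,0],
    [0,0,0],
    [0,0,0],
    [0,0,0],
  ],
)

```text
clock: 46.1
position: [0.6199, 0.2289, 0.2882]
tool_rot: [-3.141, -0.001, -0.03]
force: [0.2, -0.6, -1.5]
grip_width: 0.0526
```

Request:
arm_command(
  gripper=[4.5,4.5,4.5,4.5,4.5],
  slide=[
    [-1.4,-2.4,0],
    [-2.8,-4.8,0],
    [-4.2,-7.2,0],
    [-5.6,-9.6,0],
    [-7,-11.8,0],
  ],
  turn=[
    [0,0,-7],
    [0,0,-14],
    [0,0,-21],
    [0,0,-28],
    [0,0,-36.5],
  ],
)

```text
clock: 46.72
position: [0.5534, 0.349, 0.2878]
tool_rot: [-3.142, -0.001, 0.613]
force: [0.3, -0.5, -1.0]
grip_width: 0.0529
```

Request:
arm_command(
  gripper=[4.5,4.5,4.5,4.5,4.5],
  slide=[
    [0,0,0],
    [0,0,0],
    [0,0,0],
    [0,0,0],
    [0,0,0],
  ],
  turn=[
    [0,0,-10],
    [0,0,-20],
    [0,0,-30],
    [0,0,-40],
    [0,0,-50],
  ],
)

```text
clock: 47.35
position: [0.5539, 0.3479, 0.2879]
tool_rot: [3.141, -0.0, 1.486]
force: [1.0, -0.2, -1.6]
grip_width: 0.0524
```

Run:
```python
from h import *
s=bot.observe();print(pose()[0],np.degrees(s["tool_rot"]),np.round(s["qpos"],2),s["grip_width"])
print(go([.556,.349,.016],np.radians(84.8)))
```

```text
[0.55394747 0.34793702 0.28789692] [ 1.79966694e+02 -2.03404557e-02  8.51600825e+01] [-1.19  0.71  0.96  1.48 -0.59  1.26 -0.25] 0.05242564599755953
(array([ 0.11,  0.18, 27.19]), array([ 0. , -0. ,  0.4]))
```

Request:
arm_command(
  gripper=[4.5,4.5,4.5,4.5,4.5],
  slide=[
    [0.1,0.2,4],
    [0.1,0.2,9],
    [0.1,0.2,14],
    [0.1,0.2,19],
    [0.1,0.2,23],
  ],
  turn=[
    [0,0,0],
    [0,0,0],
    [0,0,0],
    [0,0,0],
    [0,0,0],
  ],
)

```text
clock: 47.98
position: [0.5559, 0.349, 0.056]
tool_rot: [3.142, 0.0, 1.481]
force: [0.8, 0.8, -1.3]
grip_width: 0.0525
```

Request:
arm_command(
  gripper=[4.5,4.5,4.5],
  slide=[
    [0,0,3],
    [0,0,4.2],
    [0,0,4.2],
  ],
  turn=[
    [0,0,0],
    [0,0,0],
    [0,0,0],
  ],
)

```text
clock: 48.35
position: [0.5566, 0.3492, 0.0157]
tool_rot: [3.141, -0.0, 1.481]
force: [0.2, 0.7, -0.9]
grip_width: 0.0528
```

Request:
arm_command(
  gripper=[6.2,6.8,6.8,6.8,6.8],
  slide=[
    [0,0,0],
    [0,0,0],
    [0,0,0],
    [0,0,-2],
    [0,0,-7],
  ],
  turn=[
    [0,0,0],
    [0,0,0],
    [0,0,0],
    [0,0,0],
    [0,0,0],
  ],
)

```text
clock: 48.98
position: [0.5553, 0.3487, 0.0853]
tool_rot: [-3.14, 0.002, 1.481]
force: [0.3, 0.6, -0.2]
grip_width: 0.0674
```

Request:
arm_command(
  gripper=[6.8,6.8,6.8,6.8,6.8],
  slide=[
    [0,0,-5],
    [0,0,-10],
    [0,0,-15],
    [0,0,-20],
    [0,0,-24],
  ],
  turn=[
    [0,0,0],
    [0,0,0],
    [0,0,0],
    [0,0,0],
    [0,0,0],
  ],
)

```text
clock: 49.6
position: [0.556, 0.3486, 0.3285]
tool_rot: [3.14, -0.001, 1.48]
force: [0.3, 0.8, -0.3]
grip_width: 0.0678
```

Run:
```python
from h import *
s=bot.observe();print(pose()[0])
c=cam("wrist");im=vision.grab_frame("wrist");cv2.imwrite("pics/w13.png",im)
hsv=cv2.cvtColor(im,cv2.COLOR_BGR2HSV)
for r in rects(c,cv2.inRange(hsv,(85,5,110),(125,85,250)),.042,900):print(r)
a=vision.grab_frame("side");cv2.imwrite("pics/fin.png",np.vstack([cv2.resize(im[60:300],(560,240)),a[130:430,0:560]]))
```

```text
[0.55599967 0.34862974 0.32847881]
(array([556., 350.]), array([ 53., 103.]), 84.9, array([285., 171.]))
(array([388., 365.]), array([ 55., 103.]), 84.9, array([167., 172.]))
(array([473., 359.]), array([ 57., 103.]), 84.9, array([227., 171.]))
```

View pics/fin.png

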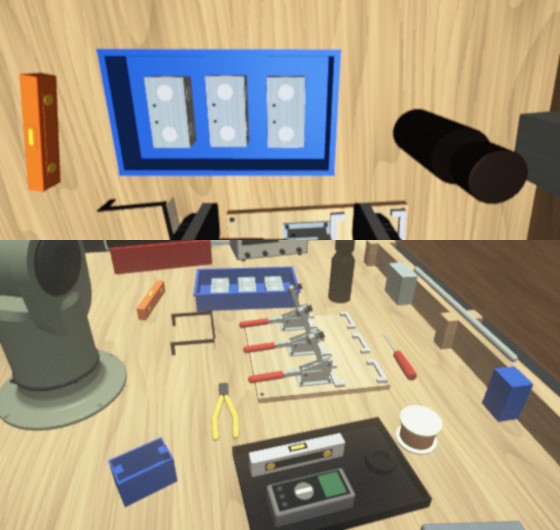

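All three boxes lie flat in the tub. The clamps are open, the level and meter lie in the tray, and the other things are where they were. I am handing it in.

```bash
python3 -c "
from workcell import job_done;print(job_done())"
```

```text
the job is handed in; nothing more can be done
None
```

The job is done and handed in at about 50 s of the 208 s allowed. I first put the aluminium level, then the multimeter, into the tool tray. I then pushed all three toggle clamps open and moved the three steel boxes (none was missing) into the blue tub.

- **Boxes:** In the last wrist picture all three lie flat in a row on the tub floor. They measure 53–57 by 103 mm at their expected top height of 42 mm and lie about 85 mm apart.
- **Clamps:** The last side picture shows all three handles down at their stops and the nests empty.
- **Tray:** The level and the meter lie in the tray next to the tape roll. The level stands upright on its 24 mm face, as it did on the fixture.
- **Other things on the bench:** Pliers, glasses, bottle, spool, screwdriver and the orange level look unmoved in that picture.
- **Forces:** The highest reading at the end of a move was about 23 N, when the level touched the tray floor.
- **A check that disagreed:** My first estimate of where the fixture was came out about 5 mm off. A later overlay showed this, and I corrected it before gripping any box.

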